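Weigh two counterweight slugs and bed the heavier one in its carrier

ROBOT

A 7-joint arm with a two-finger parallel gripper is mounted at the origin on the work surface. World frame = base frame: x ahead of the robot, y to its left, z up, the work surface at z = 0. Lengths are in m, angles in degrees, forces in N, time in s.
With the tool pointing down it reaches from about 0.4 to 0.875 m from the base axis. Payload 4.4 kg.
Tool frame: the origin (TCP) lies on the centre line of the jaws, within the pads' length; the fingertips stand 11 mm ahead of it and the grasp point (between the pads) lies 8 mm behind it; z points along the fingers, y is the direction in which the jaws open and shut (so a half turn about z gives the same grasp; the last joint's range is limited). The gripper opens to 85 mm and grips with 20 to 120 N. Pads are 22 mm wide; open, the fingers measure 114 mm over their backs; the gripper's body (76 mm by 85 mm) begins 54 mm behind the grasp point. The pads swing forward as they close: fully open they stand 13 mm farther back than shut.
Start: joints at [64.125, 36.005, 2.206, 86.941, -1.547, 57.084, -1.146], TCP at [0.245, -0.602, 0.242] pointing down, gripper open.
Joint ranges: [-175.42, 175.42], [-21.48, 121.26], [-71.46, 75.88], [10.55, 141.38], [-63.04, 243.04], [13.31, 113.54], [-168.57, 168.57]. Speed limits (degrees/s): [147.25, 147.25, 180, 180, 180, 180, 180].

INTERFACE

Orientations are given as [roll, pitch, yaw] about the fixed x, y, z axes, in that order (R = Rz(yaw) Ry(pitch) Rx(roll)).
In Python, from plant import env gives the robot as it stands. The module is installed in compiled form; this text tells all that it offers.
- The arm moves only by the tool jog_arm, never from a script. Its argument "plan" is a list of rows, each an object with "hand": the finger opening in mm, from 0 to 85.4; "dp": the shift along the world's x, y, z in mm, a list of three; "twist": the turn about the world's z in degrees. In form: [{"hand": hand, "dp": [x, y, z], "twist": twist}, ...]. A call has 1 to 5 rows; each row shifts and turns the pose as measured when the row begins; what a row does not reach is not made up. A row lasts 1/10 s, in which the tool goes at most 50 mm and 8.59 degrees, less where a joint would pass 70% of its speed; a pose out of reach is approached as far as the arm can. A call is refused whole if a number of a shift passes 50 or a number of a turn 8.59, either way. A call with a gripper value outside its range is refused whole. The fingers move at their own pace and stop on an object; "newtons" is the grip in N (left out, the last holds). Time passes only in rows, so rows that do not move let the fingers close. It gives the time, the measured TCP pose, the force and the opening at its end, in the units of the state.
- env.sense(): the state, without advancing time (a new reading comes with each control period).
- env.read_camera(name): name is "scene" or "top" or "wrist"; returns a dict with "pixels" (400x640x3 uint8, red, green, blue), "mtx" (3x3 intrinsics, pixels), "world_to_cam" (4x4, takes a point from world to camera coordinates). Camera axes: x right, y down, z forward; pixel columns grow to the right and rows downward; lengths in m; the calibration is good to about 2 mm. A picture is of the moment at which its call begins. There is no depth.
- env.close_job(): hands the job in, once; it reports no verdict.
The state is a dict: "time": time; "joint_pos": joint angles; "qd": joint speeds; "joint_torque": joint torques, N m; "tcp_pos": TCP position; "ee_rot": TCP orientation; "contact_force": force on the tool from outside, world axes, zero at the start; "torque": the same for the moment, N m; "width": finger opening in m.
Only numpy, scipy, OpenCV 4.12 (cv2) and the standard library are available. Lean on these libraries where they do the work, as an engineer would, in place of code of your own. Each camera call takes 0.05 s, during which the arm holds its last target.

TASK

Two look-alike steel slugs stand on the shelf: one is solid, one is hollow. Set them upright on opposite pans of the balance, let go and see which side drops; then take the heavier slug from its pan, put it in the pocket of the counterweight carrier and press it firmly down, about 8 newtons, onto the sprung pad for a second without ramming the pad to its stop. Leave it standing there and the lighter slug on its pan, handle both gently, and disturb nothing else.

Things in the scene. Friction and masses are not known exactly. Their poses are not given: they have to be found in the camera images.
- slug_p_mid (a point): Centre (half-way up) of one plain steel slug: upright cylinder 32 mm in diameter and 64 mm tall, z along it, with small chamfers (2 mm) at both ends. Looks exactly like the other; which of the two is heavier cannot be seen and the names say nothing. One weighs about 0.25 kg, the other about 0.4 kg.
- slug_q_mid (a point): Centre (half-way up) of the other plain steel slug, the same size and look.
- pan_left (a point): Centre of the floor (upper face) of the balance's +y pan when the balance has yaw 0: a round aluminium dish, inside diameter 64 mm, rim 4 mm above the floor. Moves with the beam; axes are the beam's: y runs along the beam from the right pan to the left one.
- pan_right (a point): The same for the opposite pan. The pans are 240 mm apart; at level their floors lie 64 mm above the shelf, and each goes 7 mm up or down, to a rubber stop. Nothing stands above the pans.
- beam (a joint): Tilt of the balance beam, rad, from -0.06 to 0.06 (stops). Positive: the left pan is down; negative: the right pan is down; 0 is level. Pivots easily, lightly damped (about 1 s to tip over); empty, it settles near level.
- pocket (a point): Centre of the mouth of the pocket in the carrier, a dark steel block 90 x 90 x 50 mm fixed to the shelf, with a 130 mm long, 6 mm high foot flange along one side. The pocket is a round vertical bore 35 mm in diameter with a 3 mm lead-in chamfer; its mouth is level with the block's top. z is up.
- pad (a joint): How far the sprung pad that forms the pocket's floor is pushed down, m: 0 free, 0.0055 at its stop; spring 4 N per mm, so the heavier slug alone sinks it about 1 mm and a push of 8 N on the slug 2 mm more. The free pad lies somewhere between 10 and 30 mm below the pocket's mouth; its height is set differently each time and not measured, so it must be found by feel.
- balance: The balance's fixed foot, origin under its centre: grey plate 110 x 160 mm with a steel pillar, its pans at either side along its y.
- slug_p: The first slug, origin at the centre of its underside.
- slug_q: The other slug, origin at the centre of its underside.
- jar: Bystander: closed glass jar, 66 mm across, 85 mm tall; origin under its centre.
- bowl: Bystander: white bowl, 104 mm across, 50 mm tall; origin under its centre.
- green_tray: Bystander: faded green plastic tray, 130 x 190 x 24 mm; origin under its centre.
- brass_tray: Bystander: brass tray, 130 x 170 x 20 mm; origin under its centre.
- collar: Bystander: loose steel collar, 42 mm across, 14 mm high; origin under its centre.
- can: Bystander: can, 66 mm across, 100 mm tall; origin under its centre.
- brush: Bystander: small hand brush lying on the shelf beyond the balance.
There are look-alikes about, which are no part of the job. Leave any blue look-alike of the slug_q alone. What is shaped like the slug_p but orange is not meant.

How it is judged:
By the outcome, as a careful person would: the job done as asked, in the order asked, and still so for the second after the job is handed in, with the robot touching nothing.
It also fails if it takes over 72 s, if anything falls off the work surface, if the arm or the gripper's body presses on something with over 40 N, if the wrist force passes 120 N, or if a joint passes its speed limit or range.

## Working session

There is one attempt and no reset: what is moved stays moved. The work goes in short steps, Python scripts to look and compute and a tool call to move; the robot and the scene stay as the last step left them, time stands still between calls to the robot, and variables do not carry over. Pictures are saved under pics/ and viewed, and the job is handed in when it is done.

Besides the shell and the picture viewer there is one more tool, called by a JSON object that holds its "fn" and its "kwargs". jog_arm: Moves the arm, as the interface text tells. Its arguments: {"type":"object","properties":{"plan":{"type":"array","items":{"type":"object","properties":{"hand":{"type":"number"},"dp":{"type":"array","items":{"type":"number"}},"twist":{"type":"number"}}}},"newtons":{"type":"number"}},"required":["plan"]}

```bash
mkdir -p pics; ls; python3 - <<'E'
from plant import env
import cv2,numpy as np
s=env.sense()
print(s)
for n in ["scene","top","wrist"]:
    c=env.read_camera(n)
    cv2.imwrite(f"pics/{n}0.png",c["pixels"][:,:,::-1])
    np.savez(f"{n}0.npz",**c)
    print(n,c["mtx"].tolist(),np.round(c["world_to_cam"],4).tolist())
E
```

```text
pics
{'time': 0.0, 'joint_pos': array([64.12617623, 36.06001893,  2.20157743, 86.99676086, -1.54636347,
       57.08313871, -1.14598163]), 'qd': array([ 0.01010394,  0.13719966,  0.01436303, -0.02750004,  0.06071715,
       -0.02722268, -0.08293196]), 'joint_torque': array([ 1.08169967e-03, -5.63405800e+01,  1.22634351e+00, -1.93445796e+01,
        1.10841476e-02,  1.06432577e-02,  6.01275318e-06]), 'tcp_pos': array([ 0.24438894, -0.60164918,  0.24137203]), 'ee_rot': array([-1.79889746e+02,  1.47271814e-03,  2.21048164e+01]), 'contact_force': array([ 0.35521288, -0.03436613, -0.43455855]), 'torque': array([-0.04965224, -0.02125221,  0.02563244]), 'width': 0.0853862704038228}
scene [[371.64736329056916, 0.0, 312.664275859183], [0.0, 371.64736329056916, 195.99059227154336], [0.0, 0.0, 1.0]] [[-0.213, 0.977, 0.0098, 0.1218], [0.7284, 0.1654, -0.6649, -0.3587], [-0.6512, -0.1344, -0.7469, 1.3036], [0.0, 0.0, 0.0, 1.0]]
top [[470.2660617768887, 0.0, 317.980270588488], [0.0, 470.2660617768887, 200.90359697602196], [0.0, 0.0, 1.0]] [[-0.0154, -0.9998, -0.0119, 0.0174], [-0.9964, 0.0163, -0.0835, 0.5696], [0.0837, 0.0106, -0.9964, 1.2387], [0.0, 0.0, 0.0, 1.0]]
wrist [[299.2851223894657, 0.0, 323.02869670953703], [0.0, 299.2851223894657, 199.5265804755107], [0.0, 0.0, 1.0]] [[0.3767, -0.9263, -0.0018, -0.6494], [-0.8854, -0.3606, 0.2932, -0.0391], [-0.2723, -0.1089, -0.956, 0.3803], [0.0, 0.0, 0.0, 1.0]]
```

View pics/scene0.png

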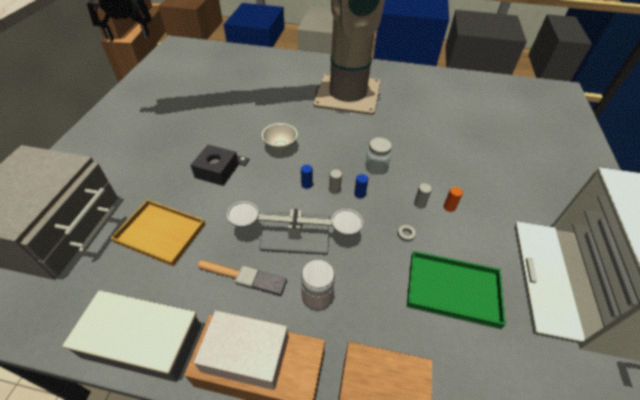

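View pics/top0.png

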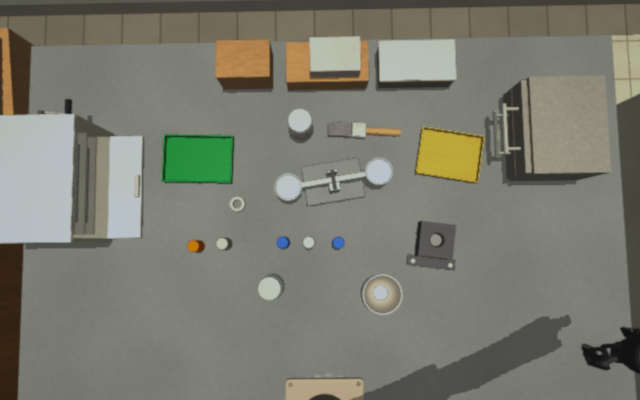

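View pics/wrist0.png

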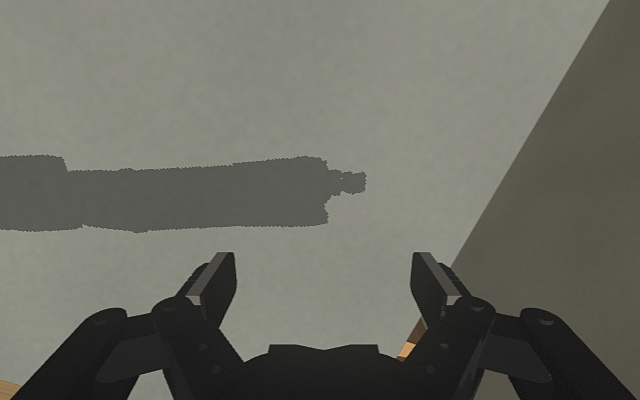

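```bash
cat > h.py <<'E'
import numpy as np,cv2
def cam(f): 
    return dict(np.load(f))
def ray(c,u,v,z):
    K=c["mtx"];T=c["world_to_cam"];R=T[:3,:3];t=T[:3,3]
    d=R.T@np.linalg.inv(K)@np.array([u,v,1.]);o=-R.T@t
    return o+d*(z-o[2])/d[2]
def proj(c,p):
    q=c["world_to_cam"][:3,:3]@np.array(p)+c["world_to_cam"][:3,3];q=c["mtx"]@q
    return q[:2]/q[2]
def tri(c1,p1,c2,p2):
    P1=c1["mtx"]@c1["world_to_cam"][:3];P2=c2["mtx"]@c2["world_to_cam"][:3]
    X=cv2.triangulatePoints(P1,P2,np.array(p1,float).reshape(2,1),np.array(p2,float).reshape(2,1))
    return (X[:3]/X[3]).ravel()
def grab(n,f):
    from plant import env
    c=env.read_camera(n);np.savez(f+".npz",**c);return c
def crop(c,x0,y0,w,h,k,f):
    im=c["pixels"][y0:y0+h,x0:x0+w,::-1]
    cv2.imwrite("pics/"+f,cv2.resize(im,None,fx=k,fy=k,interpolation=cv2.INTER_CUBIC))
E
python3 - <<'E'
from h import *
c=cam("top0.npz"); crop(c,180,150,160,110,5,"t_slugs.png"); crop(c,260,140,200,140,4,"t_bal.png")
c=cam("scene0.npz"); crop(c,190,120,280,140,2.8,"s_mid.png")
E
```

```text
(no output)
```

View pics/t_slugs.png

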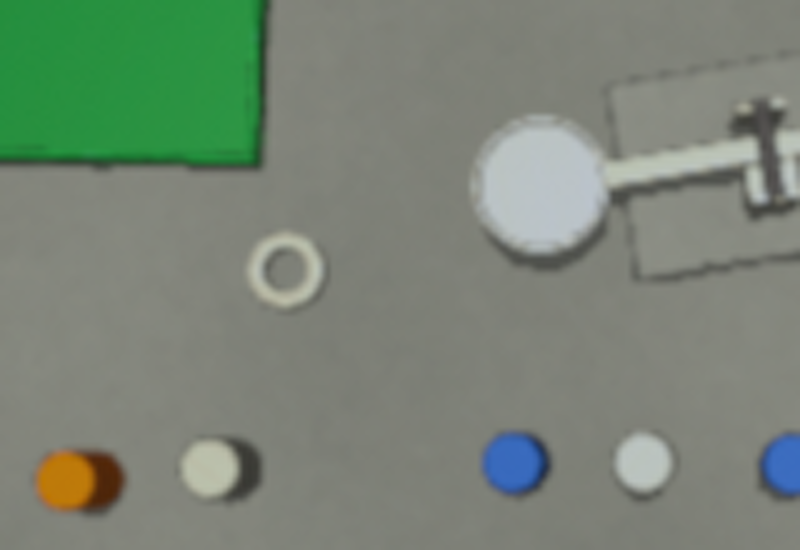

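View pics/t_bal.png

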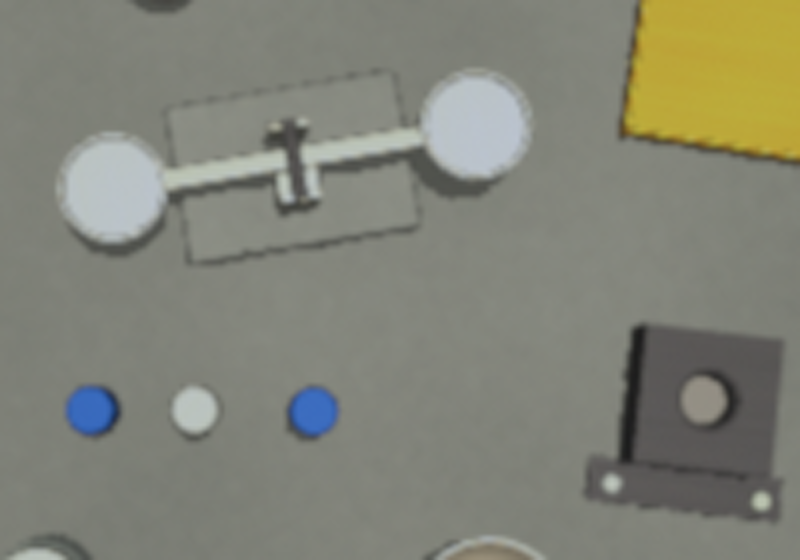

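View pics/s_mid.png

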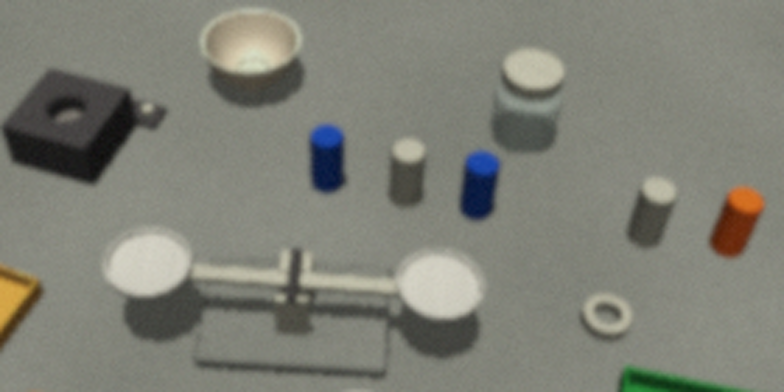

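Candidates (top-view pixels): grey (222,243) and (308,243) are the slugs. The look-alikes are blue (283,243), blue (338,243) and orange (193,246). The crop confirms that the two grey cylinders are the plain steel ones.

```bash
python3 - <<'E'
from h import *
t=cam("top0.npz"); s=cam("scene0.npz")
def blob(c,x0,y0,w,h,mask):
    im=c["pixels"][y0:y0+h,x0:x0+w].astype(int)
    m=mask(im).astype(np.uint8)
    n,l,st,ce=cv2.connectedComponentsWithStats(m)
    i=1+np.argmax(st[1:,4]); 
    cnt,_=cv2.findContours((l==i).astype(np.uint8),cv2.RETR_EXTERNAL,cv2.CHAIN_APPROX_NONE)
    e=cv2.fitEllipse(max(cnt,key=len))
    return ce[i]+[x0,y0],st[i,4],np.round(e[0]+np.array([x0,y0]),2),np.round(e[1],1)
br=lambda th:(lambda im:im.min(2)>th)
print(t["pixels"][210:245:6,320].tolist())
for n,b in dict(A=(208,230,30,28),B=(294,228,28,30)).items():
    r=blob(t,*b,br(150)); print(n,r, ray(t,*r[0],.064))
for n,b in dict(L=(360,150,40,44),R=(265,165,38,46)).items():
    r=blob(t,*b,br(165)); print(n,r, ray(t,*r[2],.068))
# scene tops
for n,b in dict(A=(415,182,20,12),B=(325,168,20,12)).items():
    r=blob(s,*b,br(140)); print(n,r, ray(s,*r[0],.064))
# pocket
r=blob(t,422,225,30,30,lambda im:im.min(2)>110); print("pad",r,ray(t,*r[0],.03))
r=blob(t,405,215,60,60,lambda im:im.max(2)<100); print("block",r)
im=t["pixels"][215:270,405:465,::-1]; cv2.imwrite("pics/blk.png",cv2.resize(im,None,fx=10,fy=10,interpolation=cv2.INTER_CUBIC))
E
```

```text
[[131, 132, 124], [131, 134, 124], [132, 134, 125], [132, 135, 125], [130, 132, 123], [129, 131, 122]]
A (array([221.40243902, 243.31707317]), np.int32(82), array([221.42, 243.34]), array([9.3, 9.4])) [0.46047871 0.25939943 0.064     ]
B (array([308.16842105, 241.90526316]), np.int32(95), array([308.16, 241.92]), array([10.1, 10.2])) [0.46066772 0.03490227 0.064     ]
L (array([377.66135458, 171.41434263]), np.int32(502), array([377.12, 171.51]), array([23. , 28.4])) [ 0.64028932 -0.1470749   0.068     ]
R (array([288.35281837, 186.73277662]), np.int32(479), array([288.45, 186.71]), array([23.3, 24.8])) [0.60439096 0.08408691 0.068     ]
A (array([425.1375, 186.7875]), np.int32(80), array([425.2 , 186.84]), array([ 7.6, 11.4])) [0.46040563 0.26030448 0.064     ]
B (array([335.5625, 172.8125]), np.int32(64), array([335.55, 172.81]), array([6.8, 9.8])) [0.46145694 0.03520977 0.064     ]
pad (array([435.36470588, 239.55294118]), np.int32(85), array([435.37, 239.55]), array([9.4, 9.7])) [ 0.46160036 -0.30068223  0.03      ]
block (array([433.43325243, 245.82402913]), np.int32(1648), array([433.22, 246.55]), array([48.6, 52.5]))
```

View pics/blk.png

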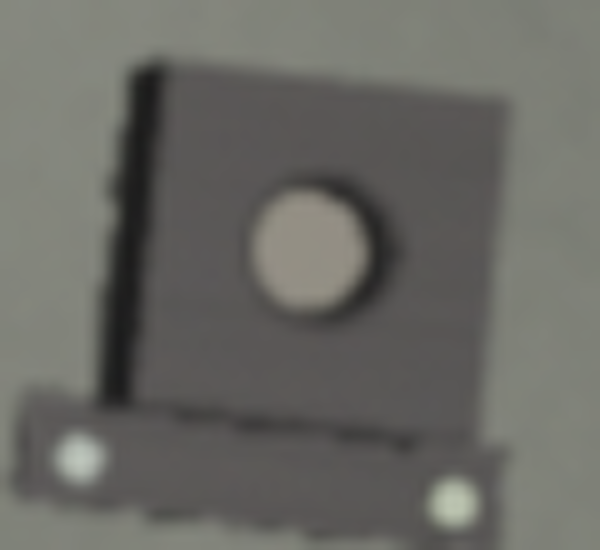

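The crops show the balance pans at about (288.3,187) and (379,171.2), and the pocket mouth at about (436.5,240).

```bash
python3 - <<'E'
from h import *
t=cam("top0.npz")
for n,u,v,z in [("panR?",288.2,186.9,.068),("panL?",379,171.1,.068),("pocket",436.5,239.7,.05),("blueA",283,242.5,.064),("blueB",338,242.5,.064),("jar",270,288,.085)]: print(n,ray(t,u,v,z).round(4))
E
```

```text
panR? [0.6039 0.0847 0.068 ]
panL? [ 0.6413 -0.152   0.068 ]
pocket [ 0.4612 -0.2989  0.05  ]
blueA [0.4601 0.0999 0.064 ]
blueB [ 0.458 -0.042  0.064]
jar [0.3466 0.1319 0.085 ]
```

{"fn": "jog_arm", "kwargs": {"plan": [{"hand": 60,"dp": [27,38,0],"twist": 5},{"hand": 60,"dp": [27,38,0],"twist": 5},{"hand": 60,"dp": [27,38,0],"twist": 5},{"hand": 60,"dp": [27,38,0],"twist": 5},{"hand": 60,"dp": [27,38,0],"twist": 5}], "newtons": 40}}

```text
time: 0.65
tcp_pos: [0.3746, -0.412, 0.2396]
ee_rot: [-180.0, 0.4, 47.1]
contact_force: [1.5, 0.1, 0.4]
width: 0.0599
```

{"fn": "jog_arm", "kwargs": {"plan": [{"hand": 60,"dp": [20,45,0],"twist": 5},{"hand": 60,"dp": [20,45,0],"twist": 5},{"hand": 60,"dp": [20,45,0],"twist": 5},{"hand": 60,"dp": [13,47,0],"twist": 5},{"hand": 60,"dp": [13,47,0],"twist": 5}]}}

```text
time: 1.15
tcp_pos: [0.463, -0.1786, 0.2393]
ee_rot: [179.9, 0.3, 73.2]
contact_force: [0.7, -0.2, -0.8]
width: 0.0599
```

```bash
python3 - <<'E'
from h import *
c=grab("wrist","w1"); cv2.imwrite("pics/w1.png",c["pixels"][:,:,::-1])
for p in [(.4605,.035,.064),(.4605,.26,.064),(.4612,-.2989,.05),(.604,.0847,.068),(.6413,-.152,.068)]: print(p,proj(c,p).round(1))
E
```

```text
(0.4605, 0.035, 0.064) [247.4 -52.8]
(0.4605, 0.26, 0.064) [ 119.4 -462.2]
(0.4612, -0.2989, 0.05) [350.  270.3]
(0.604, 0.0847, 0.068) [ 401.3 -198.6]
(0.6413, -0.152, 0.068) [491.5 103.7]
```

View pics/w1.png

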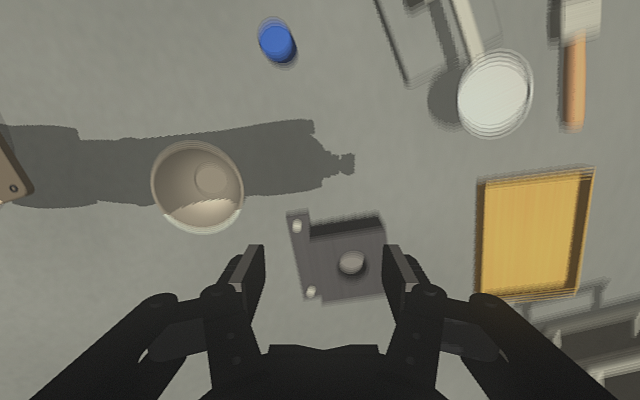

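The picture is blurred by motion, but the pocket at (351,264) and the pan at (494,95) agree with the projections to within about 8 px.

{"fn": "jog_arm", "kwargs": {"plan": [{"hand": 60,"dp": [0,46,-10],"twist": 4},{"hand": 60,"dp": [0,46,-15],"twist": 4},{"hand": 60,"dp": [0,46,-15],"twist": 4},{"hand": 60,"dp": [0,46,-15],"twist": 4},{"hand": 60,"dp": [0,20,0],"twist": 1}]}}

```text
time: 1.7
tcp_pos: [0.4664, 0.0325, 0.1851]
ee_rot: [179.6, -0.1, 91.6]
contact_force: [0.5, -0.0, 1.1]
width: 0.0603
```

{"fn": "jog_arm", "kwargs": {"plan": [{"hand": 60,"dp": [0,0,0],"twist": 0},{"hand": 60,"dp": [0,0,0],"twist": 0}]}}

```text
time: 1.9
tcp_pos: [0.466, 0.0355, 0.1846]
ee_rot: [179.6, -0.1, 92.0]
contact_force: [-0.4, -0.3, 0.4]
width: 0.0603
```

```bash
python3 - <<'E'
from h import *
c=grab("wrist","w2"); cv2.imwrite("pics/w2.png",c["pixels"][:,:,::-1])
for p in [(.4605,.035,.064),(.4605,.26,.064),(.4612,-.2989,.05),(.604,.0847,.068),(.6413,-.152,.068)]: print(p,proj(c,p).round(1))
from plant import env
s=env.sense(); print(s["tcp_pos"],s["ee_rot"],s["time"])
E
```

```text
(0.4605, 0.035, 0.064) [316.1 196.6]
(0.4605, 0.26, 0.064) [ 325.8 -128.9]
(0.4612, -0.2989, 0.05) [309.2 449.5]
(0.604, 0.0847, 0.068) [490.9 146. ]
(0.6413, -0.152, 0.068) [481.5 372.2]
[0.4661873  0.03524732 0.18475017] [ 1.79600784e+02 -1.31453067e-01  9.19447226e+01] 1.95
```

View pics/w2.png

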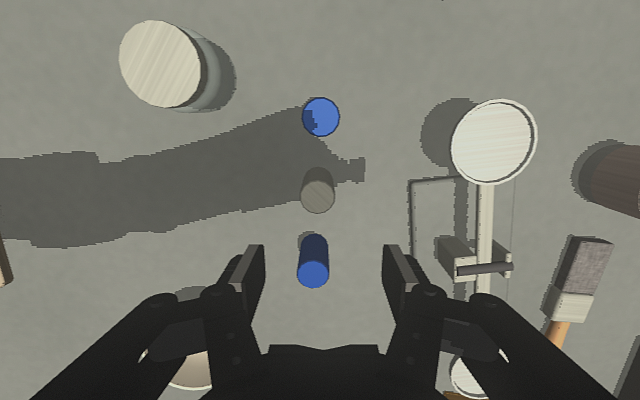

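The picture shows the grey slug at (318,197) between the blue ones at (321,117) and (313,270). It lies within 2 px of the prediction. I descend onto it.

{"fn": "jog_arm", "kwargs": {"plan": [{"hand": 60,"dp": [-5,0,-35],"twist": -2},{"hand": 60,"dp": [0,0,-40],"twist": 0},{"hand": 60,"dp": [0,0,-35],"twist": 0},{"hand": 60,"dp": [0,0,-20],"twist": 0},{"hand": 60,"dp": [0,0,-6],"twist": 0}]}}

```text
time: 2.45
tcp_pos: [0.466, 0.0249, 0.0476]
ee_rot: [178.9, 0.1, 88.8]
contact_force: [1.0, -0.5, 1.1]
width: 0.0602
```

```bash
python3 - <<'E'
from h import *
c=grab("wrist","w3"); cv2.imwrite("pics/w3.png",c["pixels"][:,:,::-1])
from plant import env
s=env.sense(); print(s["tcp_pos"],s["ee_rot"],s["time"],s["contact_force"])
E
```

```text
[0.46589198 0.02472048 0.04758478] [1.78955003e+02 1.16489404e-01 8.88097637e+01] 2.5 [-0.51523378 -0.6221989  -0.06567938]
```

View pics/w3.png

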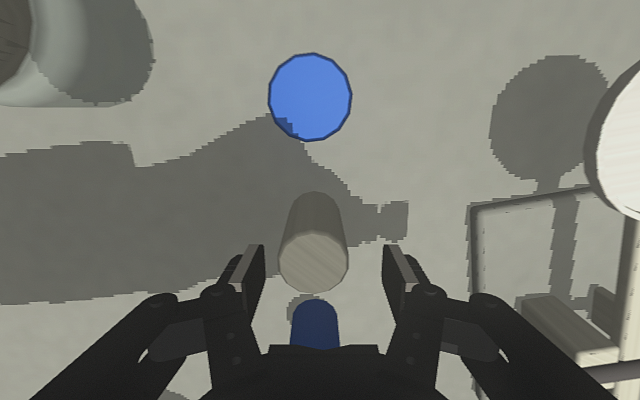

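The tool drifted by +5 mm in x and -10 mm in y during the quick descent: the slug top is at (314,262), and the jaws' line passes just behind it. I correct this slowly.

{"fn": "jog_arm", "kwargs": {"plan": [{"hand": 60,"dp": [-3,5,0],"twist": 0.5},{"hand": 60,"dp": [-2,5,0],"twist": 0.5},{"hand": 60,"dp": [0,0,0],"twist": 0}]}}

```text
time: 2.8
tcp_pos: [0.4623, 0.0338, 0.0498]
ee_rot: [178.7, 0.1, 89.7]
contact_force: [0.4, 0.3, 0.6]
width: 0.06
```

{"fn": "jog_arm", "kwargs": {"plan": [{"hand": 60,"dp": [-1,1,-2],"twist": 0},{"hand": 45,"dp": [0,0,0],"twist": 0},{"hand": 38,"dp": [0,0,0],"twist": 0},{"hand": 36,"dp": [0,0,0],"twist": 0}]}}

```text
time: 3.2
tcp_pos: [0.4634, 0.0354, 0.051]
ee_rot: [178.4, 0.1, 89.7]
contact_force: [-0.0, 0.5, 0.1]
width: 0.0358
```

```bash
python3 - <<'E'
from h import *
c=grab("wrist","w4"); cv2.imwrite("pics/w4.png",c["pixels"][:,:,::-1])
from plant import env
s=env.sense(); print(s["tcp_pos"],s["ee_rot"],s["time"],s["contact_force"],s["width"])
E
```

```text
[0.46335653 0.03533497 0.05093377] [1.78375503e+02 6.93307632e-02 8.97216632e+01] 3.25 [0.36356345 0.79217412 0.17820896] 0.035778742560719584
```

View pics/w4.png

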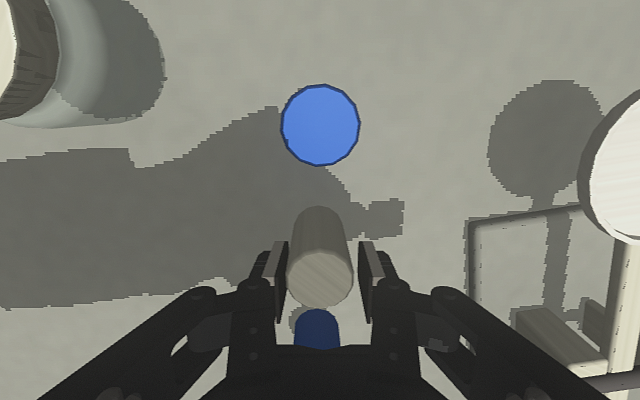

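Slug centred between the pads, at (320,275). I lower 3 mm and close.

{"fn": "jog_arm", "kwargs": {"plan": [{"hand": 36,"dp": [-1,0,-4],"twist": 0},{"hand": 33,"dp": [0,0,0],"twist": 0},{"hand": 28,"dp": [0,0,0],"twist": 0},{"hand": 28,"dp": [0,0,0],"twist": 0}], "newtons": 40}}

```text
time: 3.65
tcp_pos: [0.462, 0.0352, 0.0474]
ee_rot: [178.4, 0.1, 89.7]
contact_force: [-0.4, 0.8, -2.4]
width: 0.031
```

{"fn": "jog_arm", "kwargs": {"plan": [{"hand": 28,"dp": [0,0,10],"twist": 0},{"hand": 28,"dp": [0,0,30],"twist": 0},{"hand": 28,"dp": [0,0,40],"twist": 0},{"hand": 28,"dp": [0,0,40],"twist": 0},{"hand": 28,"dp": [0,0,0],"twist": 0}]}}

```text
time: 4.15
tcp_pos: [0.4597, 0.0352, 0.1716]
ee_rot: [178.7, 0.1, 89.8]
contact_force: [0.8, 0.7, -4.9]
width: 0.031
```

{"fn": "jog_arm", "kwargs": {"plan": [{"hand": 28,"dp": [0,0,0],"twist": 0},{"hand": 28,"dp": [0,0,0],"twist": 0}]}}

```text
time: 4.35
tcp_pos: [0.459, 0.0343, 0.1717]
ee_rot: [178.7, 0.2, 89.8]
contact_force: [-0.1, -0.0, -4.8]
width: 0.0307
```

```bash
python3 - <<'E'
from h import *
c=grab("wrist","w5"); cv2.imwrite("pics/w5.png",c["pixels"][:,:,::-1])
from plant import env
s=env.sense(); print(s["tcp_pos"],s["ee_rot"],s["time"],s["contact_force"],s["width"])
for p in [(.604,.0847,.068),(.6413,-.152,.068)]: print(p,proj(c,p).round(1))
E
```

```text
[0.45850833 0.03420671 0.17130911] [178.79157175   0.1940896   89.7621967 ] 4.4 [ 0.10063508 -0.07705558 -3.8027218 ] 0.03049367324391629
(0.604, 0.0847, 0.068) [504.3 138.5]
(0.6413, -0.152, 0.068) [499.6 373. ]
```

View pics/w5.png

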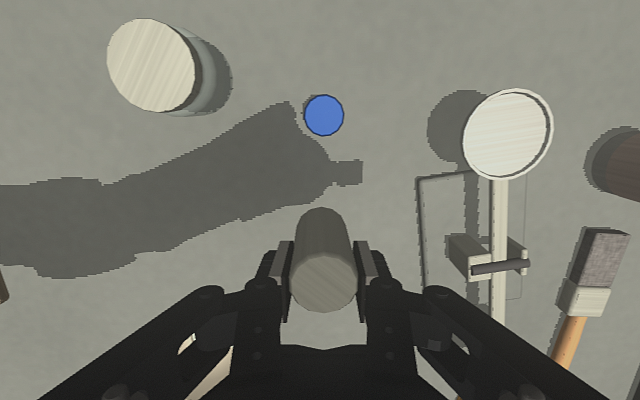

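Slug held at (325,280), no tilt visible. Fz is about -4 N, which suggests the solid one; the balance will decide. Carrying it to the near pan (.605,.086).

{"fn": "jog_arm", "kwargs": {"plan": [{"hand": 28,"dp": [32,12,0],"twist": 0},{"hand": 28,"dp": [32,12,0],"twist": 0},{"hand": 28,"dp": [32,12,0],"twist": 0},{"hand": 28,"dp": [32,10,0],"twist": 0},{"hand": 28,"dp": [12,4,0],"twist": 0}]}}

```text
time: 4.9
tcp_pos: [0.594, 0.0831, 0.1621]
ee_rot: [-180.0, 0.6, 89.8]
contact_force: [-0.3, -0.1, -3.8]
width: 0.0304
```

{"fn": "jog_arm", "kwargs": {"plan": [{"hand": 28,"dp": [0,0,-8],"twist": 0},{"hand": 28,"dp": [0,0,-8],"twist": 0},{"hand": 28,"dp": [0,0,0],"twist": 0}]}}

```text
time: 5.2
tcp_pos: [0.591, 0.0833, 0.1393]
ee_rot: [-179.4, 0.7, 89.9]
contact_force: [-1.1, 0.2, -4.0]
width: 0.0302
```

{"fn": "jog_arm", "kwargs": {"plan": [{"hand": 28,"dp": [8,2,0],"twist": 0},{"hand": 28,"dp": [7,1,0],"twist": 0},{"hand": 28,"dp": [1,0,0],"twist": 0}]}}

```text
time: 5.5
tcp_pos: [0.6056, 0.0852, 0.1383]
ee_rot: [-179.2, 0.8, 89.9]
contact_force: [-0.0, 0.1, -4.1]
width: 0.0306
```

```bash
python3 - <<'E'
from h import *
c=grab("scene","s2"); crop(c,200,140,200,130,4,"s2.png"); 
c=grab("top","t2"); crop(c,260,140,150,110,5,"t2.png"); 
from plant import env
s=env.sense(); print(s["tcp_pos"],s["ee_rot"],s["time"],s["contact_force"],s["width"])
E
```

```text
[0.60501371 0.08510504 0.13833516] [-179.19135798    0.77683857   89.89451221] 5.6 [-0.08003622 -0.29491941 -3.65289825] 0.030499735388770884
```

View pics/s2.png

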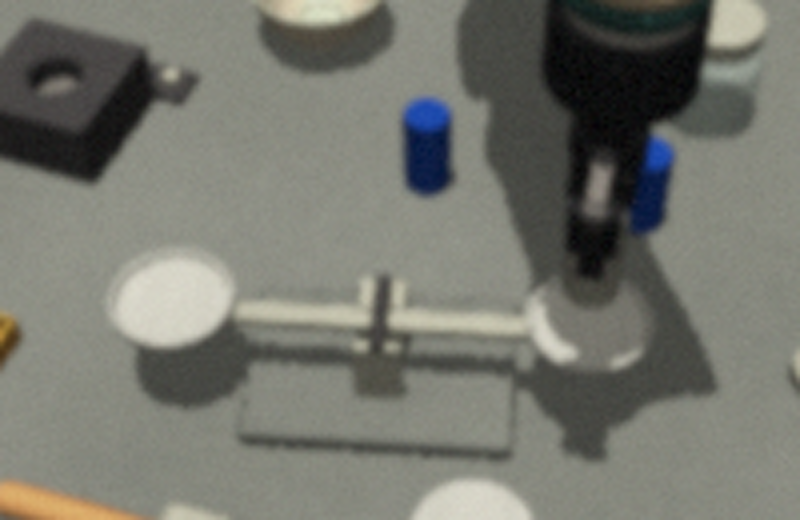

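View pics/t2.png

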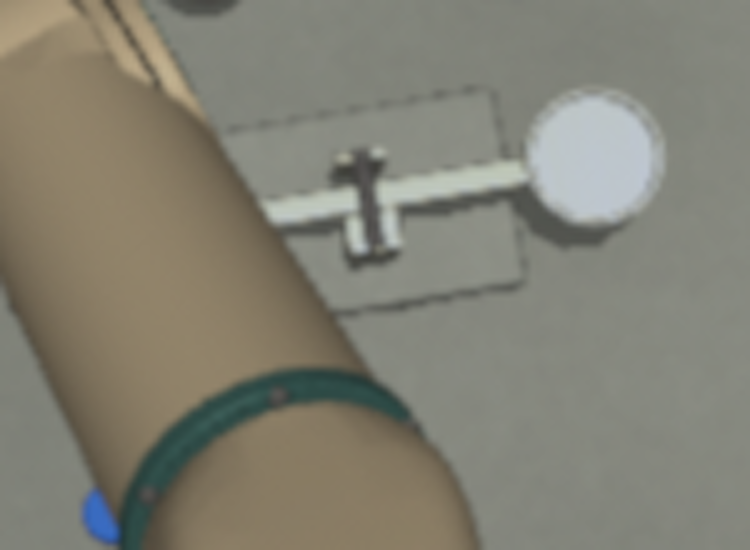

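The slug is above the near pan in the scene view (590,290). I lower it gently.

{"fn": "jog_arm", "kwargs": {"plan": [{"hand": 28,"dp": [1,0,-7],"twist": 0},{"hand": 28,"dp": [1,0,-7],"twist": 0},{"hand": 28,"dp": [1,0,-4],"twist": 0},{"hand": 28,"dp": [1,0,-2],"twist": 0}]}}

```text
time: 6.0
tcp_pos: [0.609, 0.0848, 0.1174]
ee_rot: [-179.2, 0.8, 89.9]
contact_force: [-0.2, 0.1, -4.2]
width: 0.0302
```

{"fn": "jog_arm", "kwargs": {"plan": [{"hand": 28,"dp": [-2,0,-3],"twist": 0},{"hand": 28,"dp": [-1,0,-2],"twist": 0},{"hand": 28,"dp": [0,0,-2],"twist": 0}]}}

```text
time: 6.3
tcp_pos: [0.6059, 0.0848, 0.1096]
ee_rot: [-179.2, 0.8, 89.9]
contact_force: [-0.1, -0.5, -3.5]
width: 0.0304
```

{"fn": "jog_arm", "kwargs": {"plan": [{"hand": 28,"dp": [0,0,-2],"twist": 0},{"hand": 28,"dp": [0,0,-2],"twist": 0}]}}

```text
time: 6.5
tcp_pos: [0.6059, 0.0847, 0.1055]
ee_rot: [-179.2, 0.8, 89.9]
contact_force: [0.0, 0.5, -3.2]
width: 0.0303
```

{"fn": "jog_arm", "kwargs": {"plan": [{"hand": 28,"dp": [0,0,-1],"twist": 0}]}}

```text
time: 6.6
tcp_pos: [0.606, 0.0849, 0.1049]
ee_rot: [-179.2, 0.8, 89.9]
contact_force: [-2.6, -0.4, 5.3]
width: 0.0304
```

{"fn": "jog_arm", "kwargs": {"plan": [{"hand": 28,"dp": [0,0,-1],"twist": 0}]}}

```text
time: 6.7
tcp_pos: [0.606, 0.0851, 0.1049]
ee_rot: [-179.3, 0.8, 89.9]
contact_force: [-3.4, -0.2, 8.2]
width: 0.0304
```

{"fn": "jog_arm", "kwargs": {"plan": [{"hand": 33,"dp": [0,0,0.5],"twist": 0},{"hand": 37,"dp": [0,0,0],"twist": 0},{"hand": 45,"dp": [0,0,0],"twist": 0},{"hand": 58,"dp": [0,0,0],"twist": 0},{"hand": 60,"dp": [0,0,0],"twist": 0}]}}

```text
time: 7.2
tcp_pos: [0.6077, 0.0858, 0.1067]
ee_rot: [-179.5, 0.7, 89.9]
contact_force: [-0.8, 0.3, 0.5]
width: 0.0599
```

```bash
python3 - <<'E'
from h import *
c=grab("scene","s3"); crop(c,200,140,200,130,4,"s3.png"); 
c=grab("wrist","w6"); cv2.imwrite("pics/w6.png",c["pixels"][:,:,::-1])
from plant import env
s=env.sense(); print(s["tcp_pos"],s["ee_rot"],s["time"],s["contact_force"],s["width"])
E
```

```text
[0.60759517 0.08575294 0.10666187] [-179.48606019    0.73748749   89.88618562] 7.3 [-0.09857651  0.20270519 -0.69565037] 0.059835944338348726
```

View pics/s3.png

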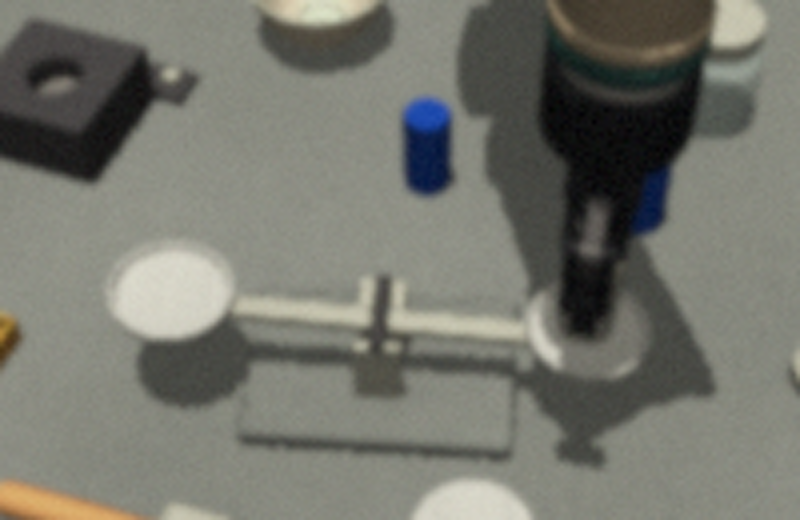

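View pics/w6.png

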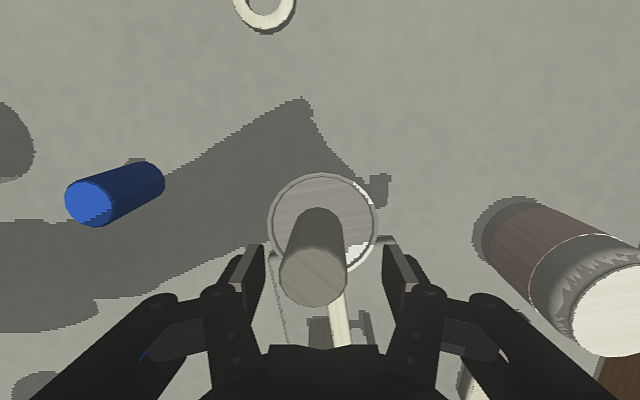

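The slug stands upright inside the pan (wrist picture (313,270), pan centre (322,222)), fingers clear. Next I rise and go to the second slug.

{"fn": "jog_arm", "kwargs": {"plan": [{"hand": 60,"dp": [-2,0,8],"twist": 0},{"hand": 60,"dp": [0,0,20],"twist": 0},{"hand": 60,"dp": [0,0,35],"twist": 0},{"hand": 60,"dp": [0,0,40],"twist": 0},{"hand": 60,"dp": [0,0,0],"twist": 0}]}}

```text
time: 7.8
tcp_pos: [0.6039, 0.0859, 0.2138]
ee_rot: [-179.3, 0.7, 89.9]
contact_force: [-0.1, 0.2, 1.0]
width: 0.0604
```

{"fn": "jog_arm", "kwargs": {"plan": [{"hand": 60,"dp": [-26,37,0],"twist": 0},{"hand": 60,"dp": [-30,37,0],"twist": 0},{"hand": 60,"dp": [-30,37,0],"twist": 0},{"hand": 60,"dp": [-30,37,0],"twist": 0},{"hand": 60,"dp": [-12,16,0],"twist": 0}]}}

```text
time: 8.3
tcp_pos: [0.4742, 0.2492, 0.2166]
ee_rot: [-179.8, 0.7, 89.3]
contact_force: [0.3, 0.0, 0.1]
width: 0.06
```

{"fn": "jog_arm", "kwargs": {"plan": [{"hand": 60,"dp": [0,0,0],"twist": 0}]}}

```text
time: 8.4
tcp_pos: [0.4718, 0.2523, 0.2171]
ee_rot: [-179.8, 0.7, 89.6]
contact_force: [0.6, -0.2, 0.7]
width: 0.0598
```

{"fn": "jog_arm", "kwargs": {"plan": [{"hand": 60,"dp": [-6,4,-25],"twist": 0},{"hand": 60,"dp": [-4,4,-25],"twist": 0},{"hand": 60,"dp": [0,0,-25],"twist": 0},{"hand": 60,"dp": [0,0,0],"twist": 0}]}}

```text
time: 8.8
tcp_pos: [0.4652, 0.2574, 0.1415]
ee_rot: [179.9, 0.7, 89.4]
contact_force: [0.0, -1.9, -0.7]
width: 0.0597
```

```bash
python3 - <<'E'
from h import *
c=grab("wrist","w7"); cv2.imwrite("pics/w7.png",c["pixels"][:,:,::-1])
from plant import env
s=env.sense(); print(s["tcp_pos"],s["ee_rot"],s["time"],s["contact_force"],s["width"])
print(proj(c,(.4605,.26,.064)))
c=grab("top","t3"); crop(c,170,140,220,130,3.5,"t3.png")
E
```

```text
[0.46619476 0.25802278 0.14293921] [179.77813187   0.62254347  89.42746776] 8.85 [ 0.76397832 -0.45059144  0.51111174] 0.059869480627568535
[316.77035716 207.83011681]
```

View pics/w7.png

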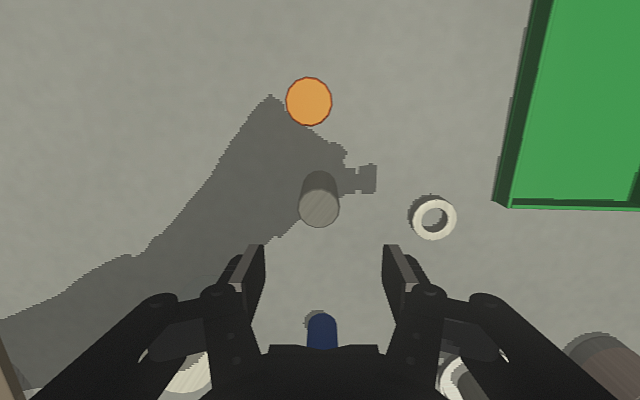

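View pics/t3.png

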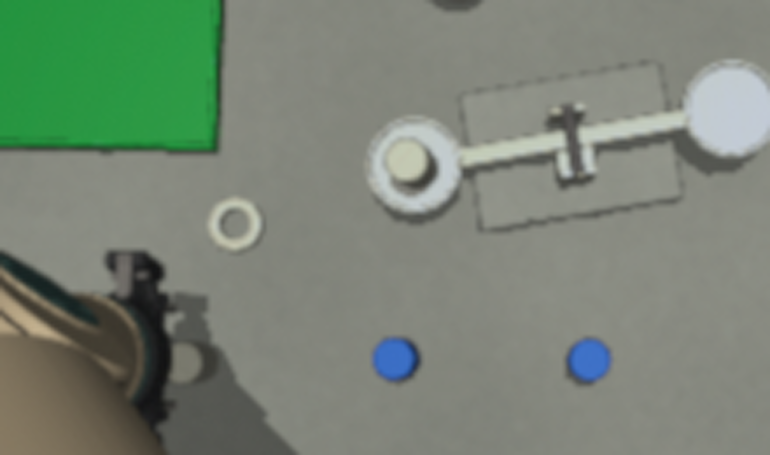

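Slug A is at (319,208), 2 px from the prediction; the orange look-alike is at (309,101). The first slug stands well in its pan.

{"fn": "jog_arm", "kwargs": {"plan": [{"hand": 60,"dp": [-2,2,-20],"twist": 0},{"hand": 60,"dp": [-2,1,-20],"twist": 0},{"hand": 60,"dp": [0,1,-20],"twist": 0},{"hand": 60,"dp": [0,0,0],"twist": 0}]}}

```text
time: 9.3
tcp_pos: [0.4698, 0.2631, 0.0889]
ee_rot: [179.0, 0.2, 89.1]
contact_force: [-0.1, 1.0, 0.1]
width: 0.0601
```

```bash
python3 - <<'E'
from h import *
c=grab("wrist","w8"); cv2.imwrite("pics/w8.png",c["pixels"][:,:,::-1])
from plant import env
s=env.sense(); print(s["tcp_pos"],s["ee_rot"],s["time"],s["contact_force"],s["width"])
E
```

```text
[0.47058933 0.26358753 0.09007726] [1.78873677e+02 1.26129912e-01 8.90904867e+01] 9.35 [1.64074163e+00 1.16437926e-03 5.59721592e-01] 0.06003509849862575
```

View pics/w8.png

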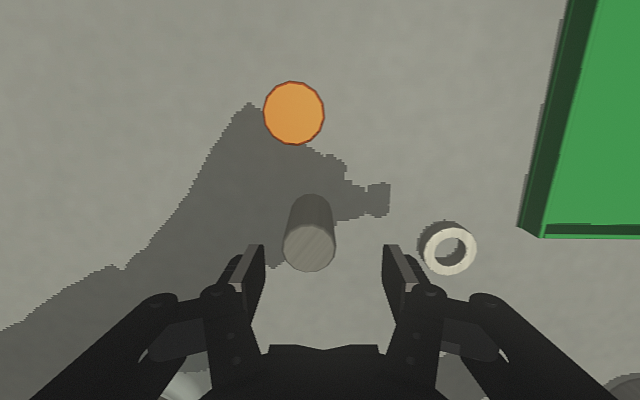

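Drifted +9 mm in x (slug at (310,248), left of the jaw centre 324); I correct while still above it.

{"fn": "jog_arm", "kwargs": {"plan": [{"hand": 60,"dp": [-6,-2,0],"twist": 0.5},{"hand": 60,"dp": [-4,-1,-3],"twist": 0.5},{"hand": 60,"dp": [-1,0,-7],"twist": 0}]}}

```text
time: 9.65
tcp_pos: [0.462, 0.2613, 0.0842]
ee_rot: [178.5, -0.1, 90.1]
contact_force: [-0.5, -1.2, 0.5]
width: 0.0595
```

{"fn": "jog_arm", "kwargs": {"plan": [{"hand": 60,"dp": [-3,-1,-10],"twist": 0},{"hand": 60,"dp": [-2,0,-10],"twist": 0}]}}

```text
time: 9.85
tcp_pos: [0.4575, 0.2604, 0.0641]
ee_rot: [178.3, -0.2, 90.0]
contact_force: [0.6, -0.4, 0.2]
width: 0.0601
```

{"fn": "jog_arm", "kwargs": {"plan": [{"hand": 60,"dp": [3,0,-8],"twist": 0},{"hand": 60,"dp": [0,0,-7],"twist": 0},{"hand": 50,"dp": [0,0,-2],"twist": 0},{"hand": 42,"dp": [0,0,0],"twist": 0}]}}

```text
time: 10.25
tcp_pos: [0.4591, 0.2599, 0.043]
ee_rot: [178.5, -0.0, 90.1]
contact_force: [-0.6, 0.4, 0.6]
width: 0.0422
```

```bash
python3 - <<'E'
from h import *
c=grab("wrist","w9"); cv2.imwrite("pics/w9.png",c["pixels"][:,:,::-1])
from plant import env
s=env.sense(); print(s["tcp_pos"],s["ee_rot"],s["time"],s["contact_force"],s["width"])
E
```

```text
[0.45912622 0.2599097  0.04314316] [ 1.78537403e+02 -4.71464850e-02  9.01096038e+01] 10.3 [ 0.47533661 -0.43600395 -0.59760709] 0.04203683506414092
```

View pics/w9.png

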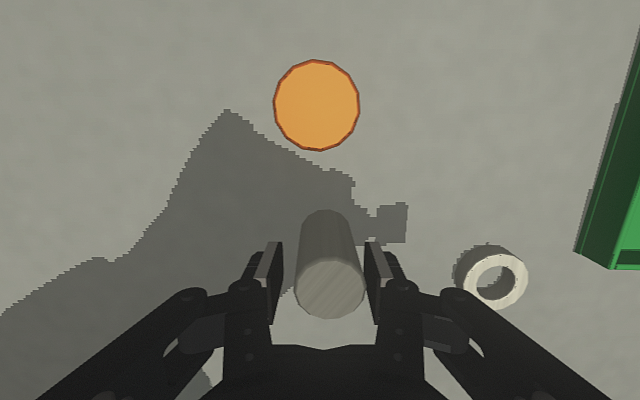

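Well placed: slug at (330,285), right pad nearly touching. I move 3 mm in +x, raise 5 mm, then close.

{"fn": "jog_arm", "kwargs": {"plan": [{"hand": 42,"dp": [3,0,5],"twist": 0},{"hand": 36,"dp": [0,0,0],"twist": 0},{"hand": 33,"dp": [0,0,0],"twist": 0},{"hand": 28,"dp": [0,0,0],"twist": 0},{"hand": 28,"dp": [0,0,0],"twist": 0}], "newtons": 40}}

```text
time: 10.8
tcp_pos: [0.4628, 0.2601, 0.0495]
ee_rot: [178.5, -0.1, 90.1]
contact_force: [0.3, 0.1, -1.9]
width: 0.0308
```

{"fn": "jog_arm", "kwargs": {"plan": [{"hand": 28,"dp": [0,0,10],"twist": 0},{"hand": 28,"dp": [0,0,30],"twist": 0},{"hand": 28,"dp": [0,0,40],"twist": 0},{"hand": 28,"dp": [0,0,45],"twist": 0},{"hand": 28,"dp": [0,0,0],"twist": 0}]}}

```text
time: 11.3
tcp_pos: [0.4606, 0.2591, 0.1792]
ee_rot: [178.7, 0.0, 90.2]
contact_force: [-0.2, 0.9, -2.3]
width: 0.0306
```

{"fn": "jog_arm", "kwargs": {"plan": [{"hand": 28,"dp": [0,0,0],"twist": 0}]}}

```text
time: 11.4
tcp_pos: [0.4606, 0.2586, 0.1801]
ee_rot: [178.6, 0.0, 90.1]
contact_force: [0.2, -0.1, -2.5]
width: 0.0307
```

Lighter by feel (2.5 N against 4 N). Carrying it higher to the far pan.

{"fn": "jog_arm", "kwargs": {"plan": [{"hand": 28,"dp": [0,-25,35],"twist": 0},{"hand": 28,"dp": [0,-45,0],"twist": 0},{"hand": 28,"dp": [5,-47,0],"twist": 0},{"hand": 28,"dp": [5,-47,0],"twist": 0},{"hand": 28,"dp": [5,-47,0],"twist": 0}]}}

```text
time: 11.9
tcp_pos: [0.4719, 0.0498, 0.2133]
ee_rot: [178.9, -0.2, 91.2]
contact_force: [1.6, -0.0, -2.0]
width: 0.0304
```

{"fn": "jog_arm", "kwargs": {"plan": [{"hand": 28,"dp": [25,-42,0],"twist": 0},{"hand": 28,"dp": [25,-42,0],"twist": 0},{"hand": 28,"dp": [30,-38,0],"twist": 0},{"hand": 28,"dp": [30,-30,0],"twist": 0},{"hand": 28,"dp": [0,0,0],"twist": 0}]}}

```text
time: 12.4
tcp_pos: [0.5786, -0.1199, 0.2066]
ee_rot: [179.6, 0.1, 90.5]
contact_force: [-0.5, 0.2, -2.2]
width: 0.0308
```

{"fn": "jog_arm", "kwargs": {"plan": [{"hand": 28,"dp": [28,-14,-10],"twist": 0},{"hand": 28,"dp": [26,-12,-15],"twist": 0},{"hand": 28,"dp": [10,-4,-15],"twist": 0},{"hand": 28,"dp": [2,0,-10],"twist": 0},{"hand": 28,"dp": [0,0,0],"twist": 0}]}}

```text
time: 12.9
tcp_pos: [0.6407, -0.1508, 0.1466]
ee_rot: [-179.5, -0.0, 90.5]
contact_force: [-0.2, 0.7, -2.4]
width: 0.0306
```

{"fn": "jog_arm", "kwargs": {"plan": [{"hand": 28,"dp": [0,0,0],"twist": 0}]}}

```text
time: 13.0
tcp_pos: [0.6396, -0.1499, 0.1459]
ee_rot: [-179.4, -0.1, 90.5]
contact_force: [0.4, -0.7, -1.5]
width: 0.0305
```

```bash
python3 - <<'E'
from h import *
c=grab("scene","s4"); crop(c,200,140,200,130,4,"s4.png"); 
c=grab("top","t4"); crop(c,260,140,150,110,5,"t4.png"); 
c=grab("wrist","w10"); cv2.imwrite("pics/w10.png",c["pixels"][:,:,::-1]); print(proj(c,(.6413,-.152,.075)))
E
```

```text
[326.2589694  217.83012646]
```

View pics/s4.png

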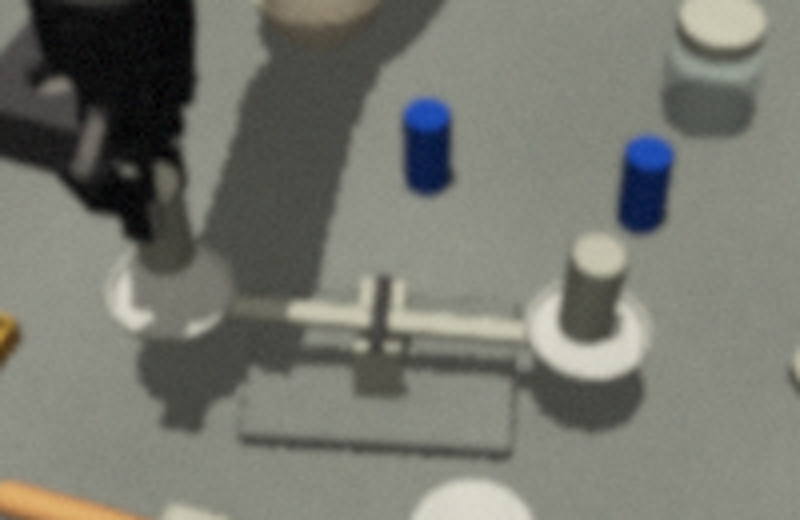

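View pics/w10.png

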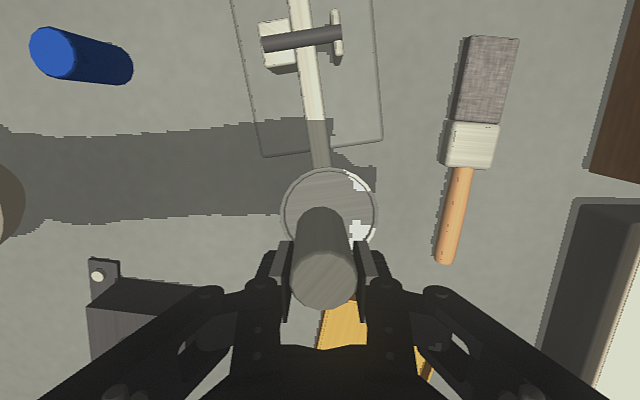

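View pics/t4.png

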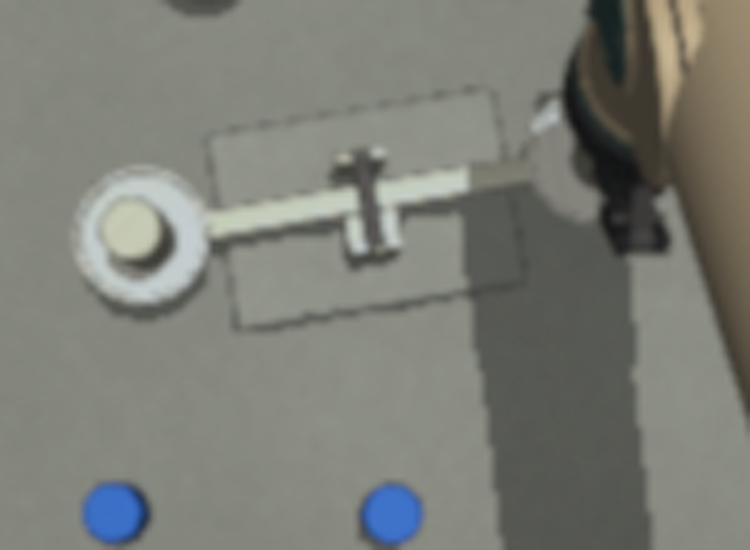

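The held slug hangs over the far pan (wrist: pan (329,207), slug (323,270)), and the first slug stands with its pan down. I lower it to contact.

{"fn": "jog_arm", "kwargs": {"plan": [{"hand": 28,"dp": [2,0,-6],"twist": 0},{"hand": 28,"dp": [1,0,-6],"twist": 0},{"hand": 28,"dp": [0,0,-4],"twist": 0},{"hand": 28,"dp": [0,0,-2],"twist": 0}]}}

```text
time: 13.55
tcp_pos: [0.6443, -0.15, 0.1304]
ee_rot: [-179.7, 0.0, 90.5]
contact_force: [0.5, 0.2, -2.2]
width: 0.0305
```

{"fn": "jog_arm", "kwargs": {"plan": [{"hand": 28,"dp": [0,0,-2],"twist": 0},{"hand": 28,"dp": [0,0,-1],"twist": 0}]}}

```text
time: 13.75
tcp_pos: [0.6441, -0.15, 0.1269]
ee_rot: [-179.7, 0.0, 90.5]
contact_force: [-0.5, -0.0, -2.9]
width: 0.0304
```

{"fn": "jog_arm", "kwargs": {"plan": [{"hand": 28,"dp": [0,0,-1],"twist": 0}]}}

```text
time: 13.85
tcp_pos: [0.6441, -0.15, 0.1258]
ee_rot: [-179.7, 0.0, 90.5]
contact_force: [0.5, -0.7, -2.1]
width: 0.0307
```

{"fn": "jog_arm", "kwargs": {"plan": [{"hand": 28,"dp": [0,0,-2],"twist": 0},{"hand": 28,"dp": [0,0,-1.5],"twist": 0}]}}

```text
time: 14.05
tcp_pos: [0.6443, -0.1501, 0.1222]
ee_rot: [-179.7, 0.0, 90.5]
contact_force: [0.2, -0.4, -2.6]
width: 0.0308
```

{"fn": "jog_arm", "kwargs": {"plan": [{"hand": 28,"dp": [0,0,-1],"twist": 0}]}}

```text
time: 14.15
tcp_pos: [0.6443, -0.15, 0.1213]
ee_rot: [-179.7, 0.0, 90.5]
contact_force: [-0.9, 0.2, 2.3]
width: 0.0307
```

{"fn": "jog_arm", "kwargs": {"plan": [{"hand": 28,"dp": [0,0,-1],"twist": 0}]}}

```text
time: 14.25
tcp_pos: [0.6443, -0.1499, 0.1206]
ee_rot: [-179.7, 0.0, 90.5]
contact_force: [-1.5, 0.4, 0.9]
width: 0.0307
```

{"fn": "jog_arm", "kwargs": {"plan": [{"hand": 28,"dp": [0,0,-0.5],"twist": 0}]}}

```text
time: 14.35
tcp_pos: [0.6443, -0.15, 0.1204]
ee_rot: [-179.7, 0.0, 90.5]
contact_force: [-2.0, -0.2, 1.0]
width: 0.0308
```

{"fn": "jog_arm", "kwargs": {"plan": [{"hand": 32,"dp": [0,0,0.5],"twist": 0},{"hand": 35,"dp": [0,0,0],"twist": 0},{"hand": 40,"dp": [0,0,0],"twist": 0},{"hand": 50,"dp": [0,0,0],"twist": 0},{"hand": 60,"dp": [0,0,0],"twist": 0}]}}

```text
time: 14.85
tcp_pos: [0.6454, -0.15, 0.1217]
ee_rot: [-179.9, 0.1, 90.5]
contact_force: [-0.1, -0.5, -0.3]
width: 0.0603
```

{"fn": "jog_arm", "kwargs": {"plan": [{"hand": 60,"dp": [-1,0,5],"twist": 0},{"hand": 60,"dp": [0,0,15],"twist": 0},{"hand": 60,"dp": [0,0,30],"twist": 0},{"hand": 60,"dp": [0,0,35],"twist": 0},{"hand": 60,"dp": [0,0,0],"twist": 0}]}}

```text
time: 15.35
tcp_pos: [0.6443, -0.1497, 0.2125]
ee_rot: [-179.9, 0.0, 90.5]
contact_force: [0.6, -0.2, 0.5]
width: 0.0595
```

{"fn": "jog_arm", "kwargs": {"plan": [{"hand": 60,"dp": [-25,40,0],"twist": 0},{"hand": 60,"dp": [-25,40,0],"twist": 0},{"hand": 60,"dp": [-20,43,0],"twist": 0},{"hand": 60,"dp": [0,0,0],"twist": 0},{"hand": 60,"dp": [0,0,0],"twist": 0}]}}

```text
time: 15.85
tcp_pos: [0.5731, -0.0248, 0.2178]
ee_rot: [179.6, 0.1, 90.4]
contact_force: [-0.4, -1.1, 0.1]
width: 0.0603
```

```bash
python3 - <<'E'
from h import *
c=grab("scene","s5"); crop(c,200,140,200,130,4,"s5.png"); 
c=grab("wrist","w11"); cv2.imwrite("pics/w11.png",c["pixels"][:,:,::-1]); print(proj(c,(.6413,-.152,.075)),proj(c,(.604,.085,.121)))
E
```

```text
[384.38600692 304.35001372] [367.54624345  56.63907769]
```

View pics/s5.png

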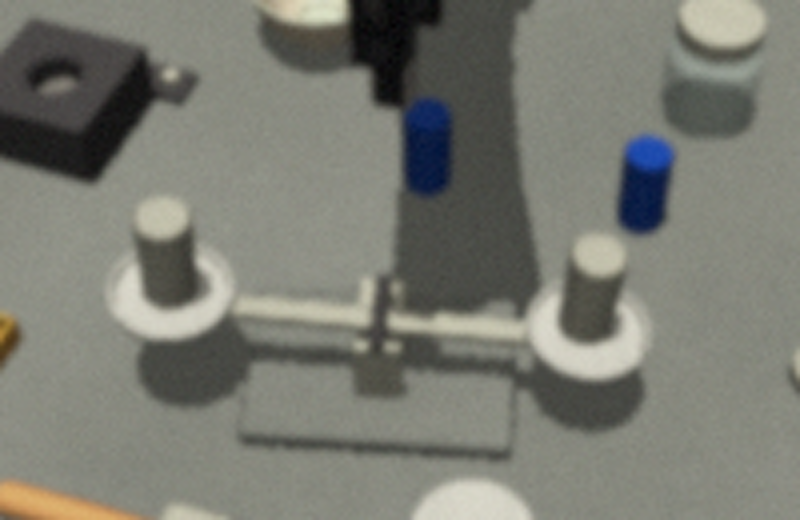

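View pics/w11.png

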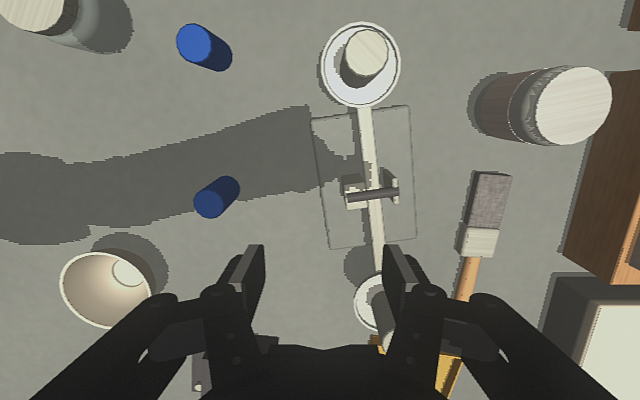

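Both slugs stand upright with hands off, and the near pan (the +y one, scene crop (588,330)) stays down, so the slug first placed there is the heavier. I go back for it.

{"fn": "jog_arm", "kwargs": {"plan": [{"hand": 60,"dp": [10,38,-5],"twist": 0},{"hand": 60,"dp": [10,38,-5],"twist": 0},{"hand": 60,"dp": [10,30,-10],"twist": 0},{"hand": 60,"dp": [0,0,-10],"twist": 0},{"hand": 60,"dp": [0,0,0],"twist": 0}]}}

```text
time: 16.45
tcp_pos: [0.6081, 0.0761, 0.1862]
ee_rot: [179.4, 0.3, 89.5]
contact_force: [-0.5, -0.5, -0.1]
width: 0.0599
```

```bash
python3 - <<'E'
from h import *
c=grab("wrist","w12"); cv2.imwrite("pics/w12.png",c["pixels"][:,:,::-1]); print(proj(c,(.604,.085,.121)))
from plant import env
s=env.sense(); print(s["tcp_pos"],s["ee_rot"],s["time"])
E
```

```text
[316.44626733 205.94567893]
[0.60853022 0.07670539 0.18696524] [179.35891431   0.18677339  89.47050421] 16.5
```

View pics/w12.png

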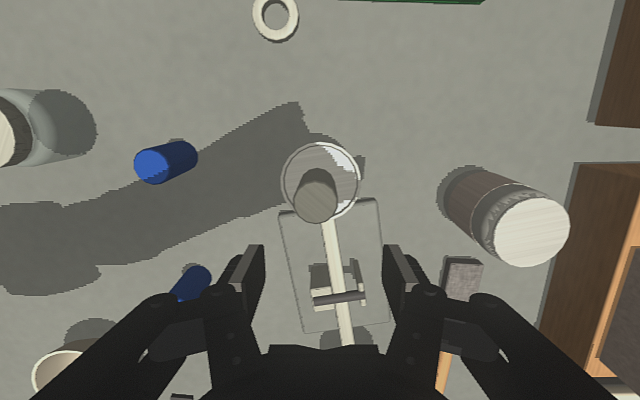

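Slug top at (316,203), 3 px from the prediction.

{"fn": "jog_arm", "kwargs": {"plan": [{"hand": 60,"dp": [-3,5,-12],"twist": 0},{"hand": 60,"dp": [-2,4,-12],"twist": 0},{"hand": 60,"dp": [0,0,-10],"twist": 0}]}}

```text
time: 16.8
tcp_pos: [0.6046, 0.0823, 0.1525]
ee_rot: [179.2, 0.2, 89.1]
contact_force: [0.7, 0.1, 0.2]
width: 0.0602
```

{"fn": "jog_arm", "kwargs": {"plan": [{"hand": 60,"dp": [0,0,0],"twist": 0}]}}

```text
time: 16.9
tcp_pos: [0.6033, 0.0813, 0.1506]
ee_rot: [179.4, 0.3, 89.1]
contact_force: [0.2, 0.6, 0.5]
width: 0.0602
```

{"fn": "jog_arm", "kwargs": {"plan": [{"hand": 60,"dp": [1,3,-8],"twist": 0.5},{"hand": 60,"dp": [0,2,-9],"twist": 0},{"hand": 60,"dp": [0,1,-9],"twist": 0},{"hand": 60,"dp": [0,0,-8],"twist": 0}]}}

```text
time: 17.3
tcp_pos: [0.6053, 0.0872, 0.1149]
ee_rot: [179.2, 0.3, 89.6]
contact_force: [-0.2, -0.4, -0.1]
width: 0.06
```

```bash
python3 - <<'E'
from h import *
c=grab("wrist","w13"); cv2.imwrite("pics/w13.png",c["pixels"][:,:,::-1]); print(proj(c,(.604,.085,.121)))
from plant import env
s=env.sense(); print(s["tcp_pos"],s["ee_rot"],s["time"])
E
```

```text
[320.9430563  275.20494969]
[0.60441464 0.08690681 0.11359256] [179.35175196   0.33180479  89.57418405] 17.35
```

View pics/w13.png

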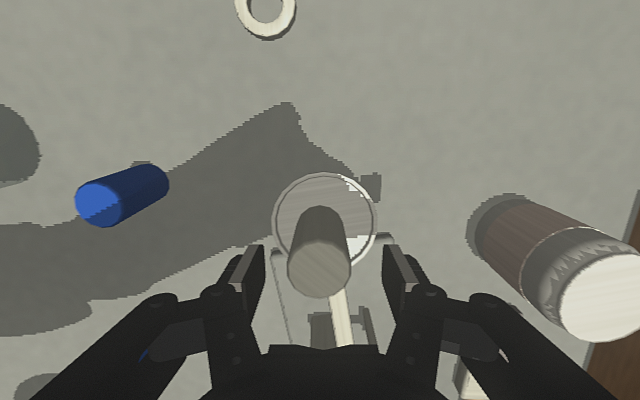

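Slug centre (319,268), jaw centre (324): I shift -2 mm in x, lower, and close gradually.

{"fn": "jog_arm", "kwargs": {"plan": [{"hand": 55,"dp": [-2,0,-6],"twist": 0},{"hand": 45,"dp": [0,0,-2],"twist": 0},{"hand": 38,"dp": [0,0,0],"twist": 0}]}}

```text
time: 17.65
tcp_pos: [0.602, 0.0869, 0.1042]
ee_rot: [179.4, 0.3, 89.6]
contact_force: [-0.8, -0.3, -0.2]
width: 0.038
```

```bash
python3 - <<'E'
from h import *
c=grab("wrist","w14"); crop(c,200,150,240,200,3,"w14.png")
from plant import env
s=env.sense(); print(s["tcp_pos"],s["ee_rot"],s["time"],s["contact_force"],s["width"])
E
```

```text
[0.60193582 0.08686657 0.10434785] [179.40717423   0.34755055  89.5823746 ] 17.7 [-0.22566009  0.57401197  0.2253003 ] 0.038113680235178735
```

View pics/w14.png

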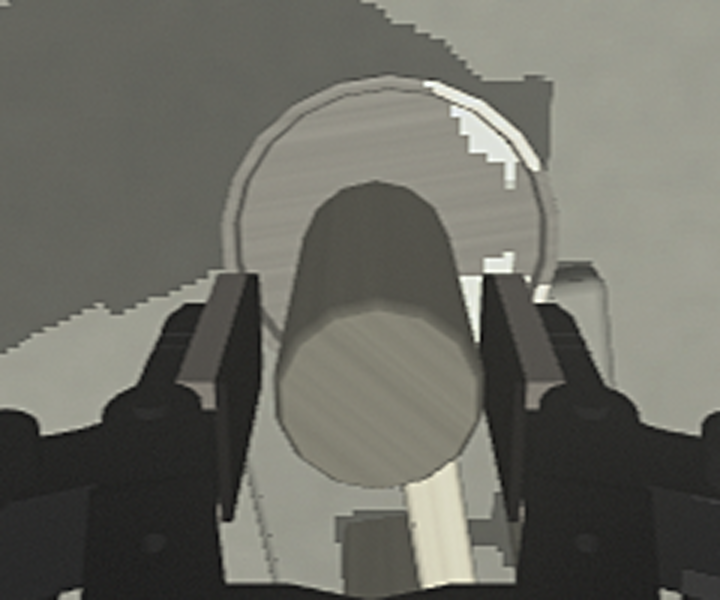

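{"fn": "jog_arm", "kwargs": {"plan": [{"hand": 38,"dp": [1,0,1],"twist": 0},{"hand": 34,"dp": [0,0,0],"twist": 0},{"hand": 32,"dp": [0,0,0],"twist": 0},{"hand": 28,"dp": [0,0,0],"twist": 0},{"hand": 28,"dp": [0,0,0],"twist": 0}], "newtons": 45}}

```text
time: 18.2
tcp_pos: [0.6034, 0.0869, 0.1065]
ee_rot: [179.3, 0.3, 89.6]
contact_force: [-1.0, 0.3, -1.7]
width: 0.0306
```

{"fn": "jog_arm", "kwargs": {"plan": [{"hand": 28,"dp": [0,0,1],"twist": 0},{"hand": 28,"dp": [0,0,1.2],"twist": 0},{"hand": 28,"dp": [0,0,1.2],"twist": 0},{"hand": 28,"dp": [0,0,1.2],"twist": 0},{"hand": 28,"dp": [0,0,1.2],"twist": 0}]}}

```text
time: 18.7
tcp_pos: [0.6034, 0.087, 0.1119]
ee_rot: [179.4, 0.3, 89.6]
contact_force: [-0.1, -0.1, -1.8]
width: 0.0302
```

{"fn": "jog_arm", "kwargs": {"plan": [{"hand": 28,"dp": [0,0,1.2],"twist": 0},{"hand": 28,"dp": [0,0,1.2],"twist": 0},{"hand": 28,"dp": [0,0,1.2],"twist": 0},{"hand": 28,"dp": [0,0,1.2],"twist": 0},{"hand": 28,"dp": [0,0,1.2],"twist": 0}]}}

```text
time: 19.2
tcp_pos: [0.6033, 0.0869, 0.1185]
ee_rot: [179.4, 0.3, 89.6]
contact_force: [0.5, 0.3, -2.5]
width: 0.0303
```

{"fn": "jog_arm", "kwargs": {"plan": [{"hand": 28,"dp": [0,0,1.2],"twist": 0},{"hand": 28,"dp": [0,0,1.2],"twist": 0},{"hand": 28,"dp": [0,0,1.5],"twist": 0},{"hand": 28,"dp": [0,0,2],"twist": 0},{"hand": 28,"dp": [0,0,3],"twist": 0}]}}

```text
time: 19.7
tcp_pos: [0.6022, 0.0863, 0.1272]
ee_rot: [179.5, 0.4, 89.6]
contact_force: [-0.8, 0.6, -4.7]
width: 0.0301
```

```bash
python3 - <<'E'
from h import *
c=grab("scene","s6"); crop(c,200,140,200,130,4,"s6.png"); 
E
```

```text
(no output)
```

View pics/s6.png

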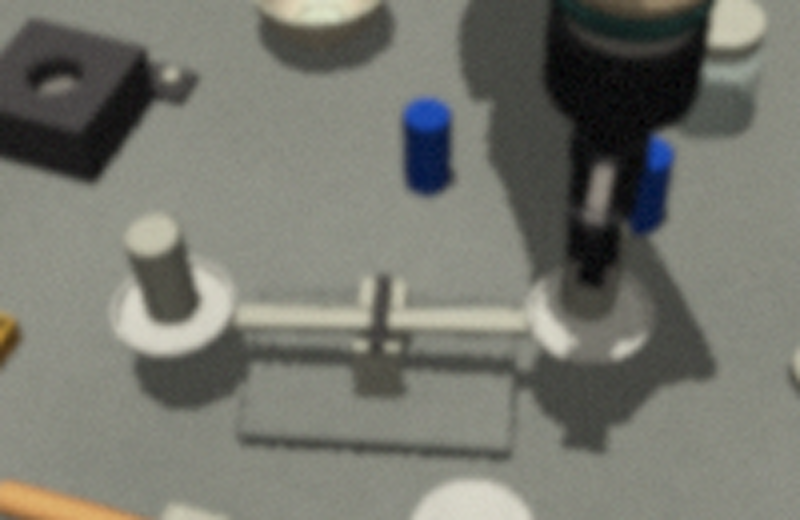

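The lighter slug stands on the far pan, now down; the heavier one is held. I lift it and carry it to the pocket.

{"fn": "jog_arm", "kwargs": {"plan": [{"hand": 28,"dp": [0,0,20],"twist": 0},{"hand": 28,"dp": [-15,0,35],"twist": 0},{"hand": 28,"dp": [-35,-15,15],"twist": 0},{"hand": 28,"dp": [-35,-30,0],"twist": 0},{"hand": 28,"dp": [-30,-38,0],"twist": 0}]}}

```text
time: 20.25
tcp_pos: [0.4881, 0.009, 0.1998]
ee_rot: [179.1, 0.0, 90.1]
contact_force: [-0.0, -1.0, -3.8]
width: 0.0303
```

{"fn": "jog_arm", "kwargs": {"plan": [{"hand": 28,"dp": [-15,-45,0],"twist": 0},{"hand": 28,"dp": [-10,-47,0],"twist": 0},{"hand": 28,"dp": [0,-47,0],"twist": 0},{"hand": 28,"dp": [0,-47,0],"twist": 0},{"hand": 28,"dp": [0,-40,0],"twist": 0}]}}

```text
time: 20.75
tcp_pos: [0.4546, -0.2232, 0.2019]
ee_rot: [179.3, 0.2, 90.5]
contact_force: [1.0, -0.1, -3.7]
width: 0.0306
```

{"fn": "jog_arm", "kwargs": {"plan": [{"hand": 28,"dp": [0,0,0],"twist": 0}]}}

```text
time: 20.85
tcp_pos: [0.4534, -0.2307, 0.2017]
ee_rot: [179.3, 0.4, 89.9]
contact_force: [0.0, 0.1, -4.6]
width: 0.0303
```

{"fn": "jog_arm", "kwargs": {"plan": [{"hand": 28,"dp": [2,-22,-5],"twist": 0},{"hand": 28,"dp": [2,-22,-15],"twist": 0},{"hand": 28,"dp": [1,-18,-20],"twist": 0},{"hand": 28,"dp": [0,-5,-20],"twist": 0},{"hand": 28,"dp": [0,0,0],"twist": 0}]}}

```text
time: 21.35
tcp_pos: [0.458, -0.3009, 0.141]
ee_rot: [179.2, 0.5, 89.7]
contact_force: [-1.3, -0.4, -5.1]
width: 0.0304
```

{"fn": "jog_arm", "kwargs": {"plan": [{"hand": 28,"dp": [0,0,0],"twist": 0}]}}

```text
time: 21.45
tcp_pos: [0.4582, -0.3004, 0.1413]
ee_rot: [179.2, 0.4, 89.7]
contact_force: [0.4, 0.4, -4.1]
width: 0.0303
```

```bash
python3 - <<'E'
from h import *
c=grab("scene","s7"); crop(c,170,110,130,90,6,"s7.png"); 
c=grab("top","t7"); crop(c,380,200,100,75,8,"t7.png")
c=grab("wrist","w15"); cv2.imwrite("pics/w15.png",c["pixels"][:,:,::-1]); print(proj(c,(.4612,-.2989,.05)))
from plant import env
s=env.sense(); print(s["tcp_pos"],s["ee_rot"],s["time"],s["contact_force"])
E
```

```text
[325.23427076 204.01373157]
[ 0.45861417 -0.30018341  0.14195214] [179.14690383   0.46517323  89.79787852] 21.6 [-0.32256905 -0.33044558 -3.39771224]
```

View pics/s7.png

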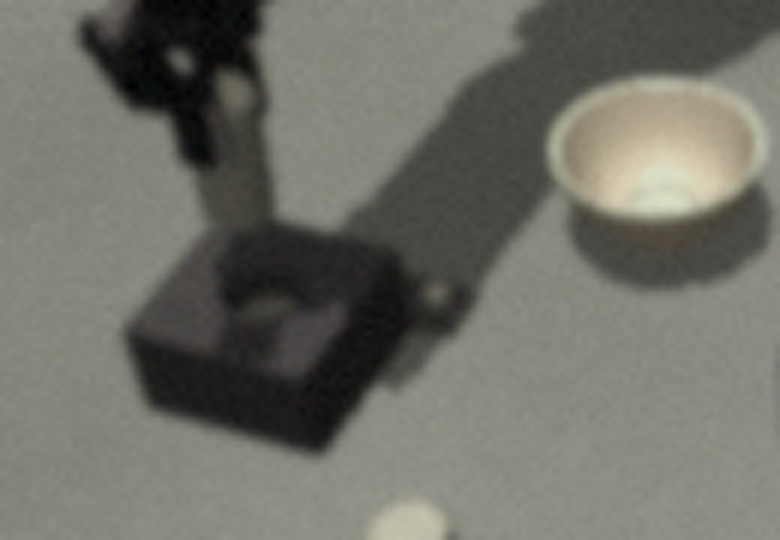

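View pics/w15.png

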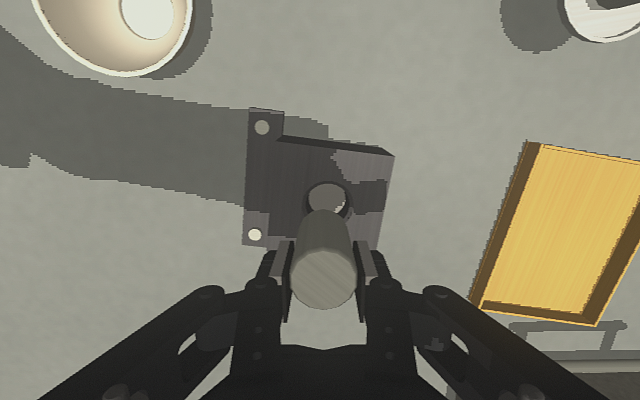

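View pics/t7.png

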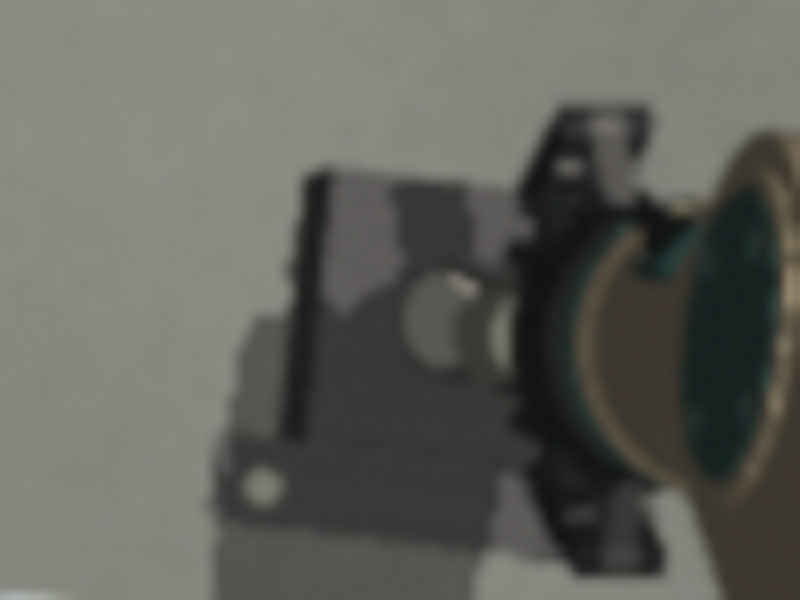

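```bash
python3 - <<'E'
from h import *
c=cam("w15.npz"); crop(c,270,160,120,170,4.5,"w15c.png")
for z in (.0945,.1585): print(z,proj(c,(.4586,-.3002,z)), [proj(c,(.4586+dx,-.3002,z)).round(1) for dx in(-.016,.016)])
for u,v in [(325.2,204),(326,202)]: print(ray(c,u,v,.05))
E
```

```text
0.0945 [322.69730004 227.64145917] [array([297.9, 227.9]), array([347.4, 227.4])]
0.1585 [324.64422587 284.1035409 ] [array([288.4, 284.5]), array([360.8, 283.7])]
[ 0.46117304 -0.2988884   0.05      ]
[ 0.46180304 -0.2972389   0.05      ]
```

View pics/w15c.png

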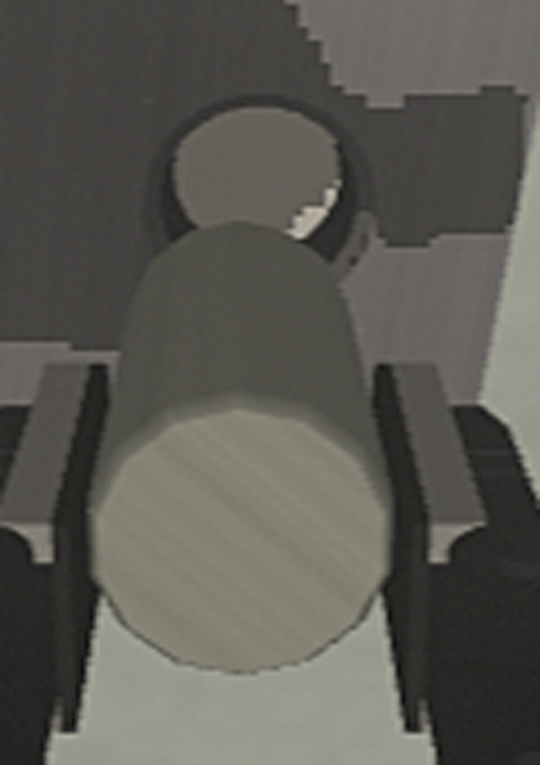

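```bash
python3 - <<'E'
from h import *
c=cam("w15.npz")
print("bottom far edge", [proj(c,(.4586,-.3002+d,.0945)).round(1) for d in(.014,.016)])
print("top far/near edge", [proj(c,(.4586,-.3002+d,.1585)).round(1) for d in(-.014,.014)])
# hole: chamfer outer top edge px, left/right
for x,y in [(.4612,-.2989),(.4625,-.2989)]:
  print("hole", [proj(c,(x+a,y+b,.05)).round(1) for a,b in((-.0205,0),(.0205,0),(0,.0205))])
E
```

```text
bottom far edge [array([322.6, 207.1]), array([322.6, 204.1])]
top far/near edge [array([324.7, 310.7]), array([324.6, 255.7])]
hole [array([299.2, 204.2]), array([351.3, 203.8]), array([325.2, 178.6])]
hole [array([300.8, 204.2]), array([352.9, 203.8]), array([326.9, 178.6])]
```

The wrist picture gives the bore at about (327.9,204) and the slug bottom about 3.5 mm short in x and 2 mm in y. I correct, then descend.

{"fn": "jog_arm", "kwargs": {"plan": [{"hand": 28,"dp": [2,1,-6],"twist": 0},{"hand": 28,"dp": [2,1,-6],"twist": 0},{"hand": 28,"dp": [0,0,-6],"twist": 0},{"hand": 28,"dp": [0,0,-6],"twist": 0}]}}

```text
time: 22.0
tcp_pos: [0.4652, -0.2972, 0.1192]
ee_rot: [178.9, 0.6, 89.9]
contact_force: [-0.2, 1.3, -4.1]
width: 0.0306
```

{"fn": "jog_arm", "kwargs": {"plan": [{"hand": 28,"dp": [0,0,0],"twist": 0}]}}

```text
time: 22.1
tcp_pos: [0.4647, -0.2968, 0.1182]
ee_rot: [178.9, 0.6, 89.9]
contact_force: [-0.0, -0.1, -4.6]
width: 0.0304
```

{"fn": "jog_arm", "kwargs": {"plan": [{"hand": 28,"dp": [-2,-1,-5],"twist": 0},{"hand": 28,"dp": [-1,-1,-5],"twist": 0},{"hand": 28,"dp": [0,0,-4],"twist": 0}]}}

```text
time: 22.4
tcp_pos: [0.4615, -0.2992, 0.1033]
ee_rot: [178.9, 0.6, 89.9]
contact_force: [-1.2, -0.9, -4.3]
width: 0.0302
```

```bash
python3 - <<'E'
from h import *
c=grab("wrist","w16"); crop(c,250,160,160,160,4.5,"w16c.png")
from plant import env
s=env.sense(); print(s["tcp_pos"],s["ee_rot"],s["time"],s["contact_force"])
x,y=.4625,-.2993
print("hole", [proj(c,(x+a,y+b,.05)).round(1) for a,b in((-.0205,0),(.0205,0),(0,.0205),(0,0))])
p=s["tcp_pos"]; b=p[2]-.0485
print("bot",[proj(c,(p[0]+a,p[1]+d,b)).round(1) for a,d in((-.016,0),(.016,0),(0,.015))])
E
```

```text
[ 0.46112236 -0.29893502  0.1026432 ] [178.99244694   0.5345771   89.93643912] 22.45 [-0.08456044  0.67197213 -5.30829456]
hole [array([292.5, 224.1]), array([354.1, 223.7]), array([323.3, 194.4]), array([323.3, 223.9])]
bot [array([296.8, 226. ]), array([345.9, 225.6]), array([321.3, 204. ])]
```

View pics/w16c.png

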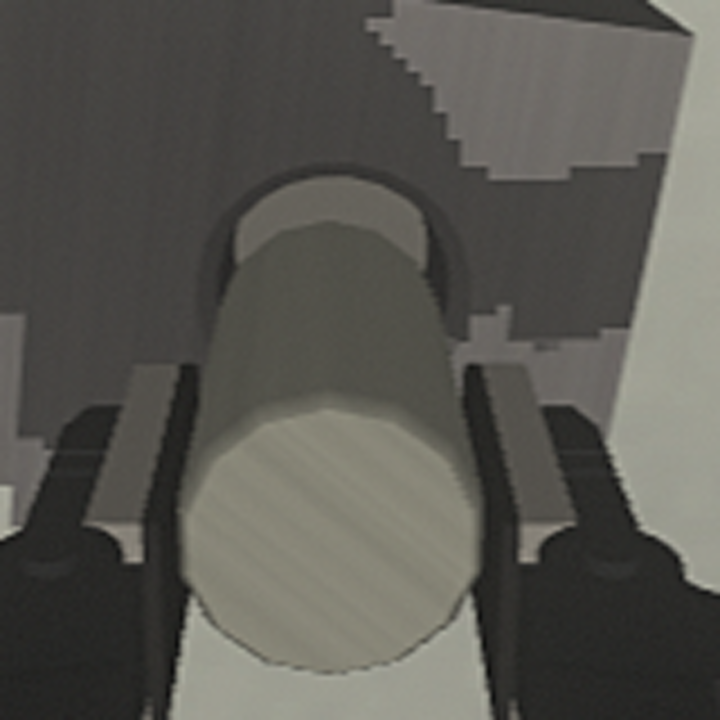

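The bore is centred at (324,223) with the slug bottom at about (323.5,~228): x agrees, y needs +2 mm. Lowering into the mouth.

{"fn": "jog_arm", "kwargs": {"plan": [{"hand": 28,"dp": [0,2,-2],"twist": 0},{"hand": 28,"dp": [0,0,-2],"twist": 0}]}}

```text
time: 22.65
tcp_pos: [0.4612, -0.2969, 0.0983]
ee_rot: [179.0, 0.5, 89.9]
contact_force: [-0.3, 0.7, -4.1]
width: 0.0305
```

{"fn": "jog_arm", "kwargs": {"plan": [{"hand": 28,"dp": [0,0,-2],"twist": 0},{"hand": 28,"dp": [0,0,-2],"twist": 0}]}}

```text
time: 22.85
tcp_pos: [0.4614, -0.2968, 0.0941]
ee_rot: [179.0, 0.5, 89.9]
contact_force: [-0.6, -0.8, -3.9]
width: 0.03
```

{"fn": "jog_arm", "kwargs": {"plan": [{"hand": 28,"dp": [0,0,-2],"twist": 0}]}}

```text
time: 22.95
tcp_pos: [0.4616, -0.2969, 0.0921]
ee_rot: [178.9, 0.5, 89.9]
contact_force: [-0.6, -0.4, -3.7]
width: 0.0304
```

{"fn": "jog_arm", "kwargs": {"plan": [{"hand": 28,"dp": [0,0,-1.2],"twist": 0},{"hand": 28,"dp": [0,0,-1.2],"twist": 0}]}}

```text
time: 23.15
tcp_pos: [0.4616, -0.2969, 0.0894]
ee_rot: [178.9, 0.5, 89.9]
contact_force: [-0.5, -0.3, -3.3]
width: 0.0304
```

{"fn": "jog_arm", "kwargs": {"plan": [{"hand": 28,"dp": [0,0,-1],"twist": 0}]}}

```text
time: 23.25
tcp_pos: [0.4616, -0.2969, 0.0883]
ee_rot: [178.9, 0.5, 89.9]
contact_force: [0.4, 0.0, -3.7]
width: 0.0304
```

{"fn": "jog_arm", "kwargs": {"plan": [{"hand": 28,"dp": [0,0,-1],"twist": 0},{"hand": 28,"dp": [0,0,-1],"twist": 0}]}}

```text
time: 23.45
tcp_pos: [0.4618, -0.297, 0.0862]
ee_rot: [178.9, 0.6, 89.9]
contact_force: [0.3, -0.7, -3.8]
width: 0.0308
```

{"fn": "jog_arm", "kwargs": {"plan": [{"hand": 28,"dp": [0,0,-1],"twist": 0}]}}

```text
time: 23.55
tcp_pos: [0.4617, -0.2969, 0.0851]
ee_rot: [178.9, 0.6, 89.9]
contact_force: [0.5, 0.2, -4.1]
width: 0.0304
```

{"fn": "jog_arm", "kwargs": {"plan": [{"hand": 28,"dp": [0,0,-1],"twist": 0}]}}

```text
time: 23.65
tcp_pos: [0.4618, -0.297, 0.0841]
ee_rot: [178.9, 0.6, 89.9]
contact_force: [-0.4, -0.0, -3.3]
width: 0.0303
```

{"fn": "jog_arm", "kwargs": {"plan": [{"hand": 28,"dp": [0,0,-1],"twist": 0},{"hand": 28,"dp": [0,0,-1],"twist": 0}]}}

```text
time: 23.85
tcp_pos: [0.4618, -0.297, 0.0819]
ee_rot: [178.9, 0.6, 89.9]
contact_force: [-0.5, 0.9, -4.3]
width: 0.0308
```

{"fn": "jog_arm", "kwargs": {"plan": [{"hand": 28,"dp": [0,0,-1],"twist": 0}]}}

```text
time: 23.95
tcp_pos: [0.4618, -0.297, 0.0809]
ee_rot: [178.9, 0.6, 89.9]
contact_force: [-0.1, 0.5, -3.4]
width: 0.0304
```

{"fn": "jog_arm", "kwargs": {"plan": [{"hand": 28,"dp": [0,0,-1],"twist": 0}]}}

```text
time: 24.05
tcp_pos: [0.4619, -0.2971, 0.08]
ee_rot: [178.9, 0.6, 89.9]
contact_force: [-1.3, 0.4, -0.4]
width: 0.0303
```

{"fn": "jog_arm", "kwargs": {"plan": [{"hand": 28,"dp": [0,0,-0.7],"twist": 0}]}}

```text
time: 24.15
tcp_pos: [0.4618, -0.2972, 0.0795]
ee_rot: [178.9, 0.6, 89.9]
contact_force: [-1.7, 0.8, 2.3]
width: 0.0305
```

{"fn": "jog_arm", "kwargs": {"plan": [{"hand": 28,"dp": [0,0,0],"twist": 0}]}}

```text
time: 24.25
tcp_pos: [0.4618, -0.2972, 0.0798]
ee_rot: [178.9, 0.6, 89.9]
contact_force: [-0.6, 0.3, -0.1]
width: 0.0304
```

{"fn": "jog_arm", "kwargs": {"plan": [{"hand": 28,"dp": [0,0,-0.9],"twist": 0}]}}

```text
time: 24.35
tcp_pos: [0.4618, -0.2973, 0.0792]
ee_rot: [178.9, 0.6, 89.9]
contact_force: [-1.5, 0.3, 2.8]
width: 0.0302
```

{"fn": "jog_arm", "kwargs": {"plan": [{"hand": 28,"dp": [0,0,-0.8],"twist": 0}]}}

```text
time: 24.45
tcp_pos: [0.4618, -0.2973, 0.0787]
ee_rot: [178.9, 0.6, 89.9]
contact_force: [-1.8, 0.3, 4.4]
width: 0.0306
```

{"fn": "jog_arm", "kwargs": {"plan": [{"hand": 28,"dp": [0,0,-0.8],"twist": 0}]}}

```text
time: 24.55
tcp_pos: [0.4619, -0.2974, 0.0783]
ee_rot: [178.9, 0.7, 89.9]
contact_force: [-2.1, 0.9, 6.5]
width: 0.0305
```

{"fn": "jog_arm", "kwargs": {"plan": [{"hand": 28,"dp": [0,0,-0.8],"twist": 0}]}}

```text
time: 24.65
tcp_pos: [0.4619, -0.2974, 0.078]
ee_rot: [178.9, 0.7, 89.9]
contact_force: [-2.2, 1.2, 7.0]
width: 0.0302
```

{"fn": "jog_arm", "kwargs": {"plan": [{"hand": 28,"dp": [0,0,-0.6],"twist": 0}]}}

```text
time: 24.75
tcp_pos: [0.4619, -0.2974, 0.0778]
ee_rot: [178.9, 0.7, 89.9]
contact_force: [-2.6, 1.2, 6.3]
width: 0.0303
```

{"fn": "jog_arm", "kwargs": {"plan": [{"hand": 28,"dp": [0,0,-0.8],"twist": 0}]}}

```text
time: 24.85
tcp_pos: [0.4619, -0.2975, 0.0776]
ee_rot: [178.9, 0.7, 89.9]
contact_force: [-2.1, 1.7, 9.0]
width: 0.0303
```

{"fn": "jog_arm", "kwargs": {"plan": [{"hand": 28,"dp": [0,0,-0.7],"twist": 0},{"hand": 28,"dp": [0,0,-0.7],"twist": 0}]}}

```text
time: 25.05
tcp_pos: [0.4619, -0.2974, 0.0775]
ee_rot: [178.9, 0.8, 89.9]
contact_force: [-3.3, 1.1, 8.9]
width: 0.0308
```

{"fn": "jog_arm", "kwargs": {"plan": [{"hand": 28,"dp": [0,0,-0.6],"twist": 0},{"hand": 28,"dp": [0,0,-0.6],"twist": 0}]}}

```text
time: 25.25
tcp_pos: [0.4619, -0.2974, 0.0777]
ee_rot: [178.9, 0.8, 89.9]
contact_force: [-3.7, 1.2, 8.0]
width: 0.0305
```

Holding about 8 N.

{"fn": "jog_arm", "kwargs": {"plan": [{"hand": 28,"dp": [0,0,-0.65],"twist": 0},{"hand": 28,"dp": [0,0,-0.65],"twist": 0},{"hand": 28,"dp": [0,0,-0.65],"twist": 0}]}}

```text
time: 25.55
tcp_pos: [0.4619, -0.2973, 0.0777]
ee_rot: [178.9, 0.9, 89.9]
contact_force: [-3.1, 0.9, 8.2]
width: 0.0304
```

{"fn": "jog_arm", "kwargs": {"plan": [{"hand": 28,"dp": [-0.1,0,-0.65],"twist": 0},{"hand": 28,"dp": [-0.1,0,-0.65],"twist": 0},{"hand": 28,"dp": [-0.1,0,-0.65],"twist": 0}]}}

```text
time: 25.85
tcp_pos: [0.4619, -0.2972, 0.0777]
ee_rot: [178.8, 1.0, 89.9]
contact_force: [-2.2, 0.6, 8.3]
width: 0.0306
```

{"fn": "jog_arm", "kwargs": {"plan": [{"hand": 28,"dp": [-0.1,0,-0.65],"twist": 0},{"hand": 28,"dp": [-0.1,0,-0.65],"twist": 0},{"hand": 28,"dp": [-0.1,0,-0.65],"twist": 0}]}}

```text
time: 26.15
tcp_pos: [0.4618, -0.2971, 0.0777]
ee_rot: [178.8, 1.1, 89.9]
contact_force: [-2.6, 1.8, 8.7]
width: 0.0307
```

{"fn": "jog_arm", "kwargs": {"plan": [{"hand": 28,"dp": [0,0,-0.6],"twist": 0},{"hand": 28,"dp": [0,0,-0.6],"twist": 0},{"hand": 28,"dp": [0,0,0.2],"twist": 0},{"hand": 28,"dp": [0,0,0.3],"twist": 0}]}}

```text
time: 26.55
tcp_pos: [0.4618, -0.2969, 0.0791]
ee_rot: [178.8, 1.1, 89.9]
contact_force: [-1.3, 0.8, 4.2]
width: 0.0304
```

{"fn": "jog_arm", "kwargs": {"plan": [{"hand": 28,"dp": [0,0,0.3],"twist": 0},{"hand": 28,"dp": [0,0,0.2],"twist": 0}]}}

```text
time: 26.75
tcp_pos: [0.4618, -0.2968, 0.0796]
ee_rot: [178.8, 1.1, 90.0]
contact_force: [-1.1, 1.2, 1.3]
width: 0.0303
```

{"fn": "jog_arm", "kwargs": {"plan": [{"hand": 28,"dp": [0,0,0],"twist": 0},{"hand": 31,"dp": [0,0,0],"twist": 0},{"hand": 34,"dp": [0,0,0],"twist": 0},{"hand": 40,"dp": [0,0,0],"twist": 0},{"hand": 50,"dp": [0,0,0],"twist": 0}]}}

```text
time: 27.25
tcp_pos: [0.4632, -0.2973, 0.0793]
ee_rot: [178.6, 1.2, 90.0]
contact_force: [0.5, 0.2, -0.4]
width: 0.0499
```

```bash
python3 - <<'E'
from h import *
c=grab("wrist","w17"); cv2.imwrite("pics/w17.png",c["pixels"][:,:,::-1])
from plant import env
s=env.sense(); print(s["tcp_pos"],s["ee_rot"],s["time"],s["contact_force"],s["width"])
E
```

```text
[ 0.46323308 -0.29730942  0.0792488 ] [178.63363482   1.1655624   89.95963248] 27.3 [0.36690994 0.61032035 0.1296048 ] 0.04970756179533138
```

View pics/w17.png

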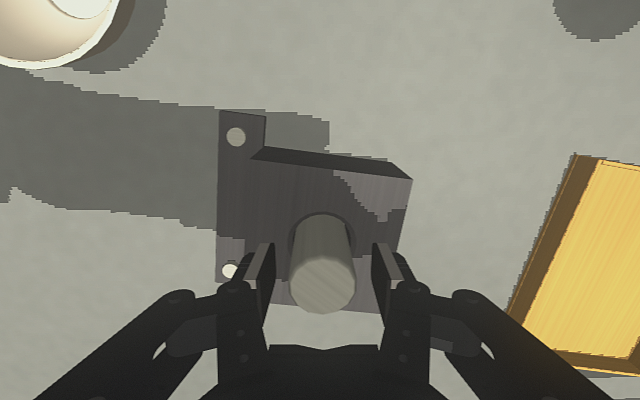

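The slug stands in the pocket at (322,270) with the fingers clear of it. I rise and back away.

{"fn": "jog_arm", "kwargs": {"plan": [{"hand": 55,"dp": [0,0,5],"twist": 0},{"hand": 60,"dp": [0,0,15],"twist": 0},{"hand": 60,"dp": [0,0,30],"twist": 0},{"hand": 60,"dp": [0,0,40],"twist": 0},{"hand": 60,"dp": [0,0,40],"twist": 0}]}}

```text
time: 27.8
tcp_pos: [0.4597, -0.295, 0.2089]
ee_rot: [179.2, 0.8, 90.1]
contact_force: [1.1, -0.2, 0.0]
width: 0.0601
```

{"fn": "jog_arm", "kwargs": {"plan": [{"hand": 60,"dp": [-10,-35,0],"twist": 0},{"hand": 60,"dp": [-15,-40,0],"twist": 0},{"hand": 60,"dp": [-15,-40,0],"twist": 0},{"hand": 60,"dp": [-10,-40,0],"twist": 0},{"hand": 60,"dp": [0,0,0],"twist": 0}]}}

```text
time: 28.3
tcp_pos: [0.4124, -0.4559, 0.2198]
ee_rot: [178.3, 1.4, 90.4]
contact_force: [-1.3, 0.3, -0.5]
width: 0.06
```

```bash
python3 - <<'E'
from h import *
c=grab("scene","s9"); crop(c,170,110,300,180,2.6,"s9.png")
c=grab("top","t9"); crop(c,170,110,310,220,2.5,"t9.png"); crop(c,400,205,70,65,8,"t9c.png")
from plant import env
s=env.sense(); print(s["tcp_pos"],s["ee_rot"],s["time"],s["contact_force"],s["width"])
E
```

```text
[ 0.41532166 -0.44973872  0.21976668] [178.2655816    1.16102396  90.75670654] 28.4 [-0.12835289  0.35292354  0.61848448] 0.06015100281417336
```

View pics/s9.png

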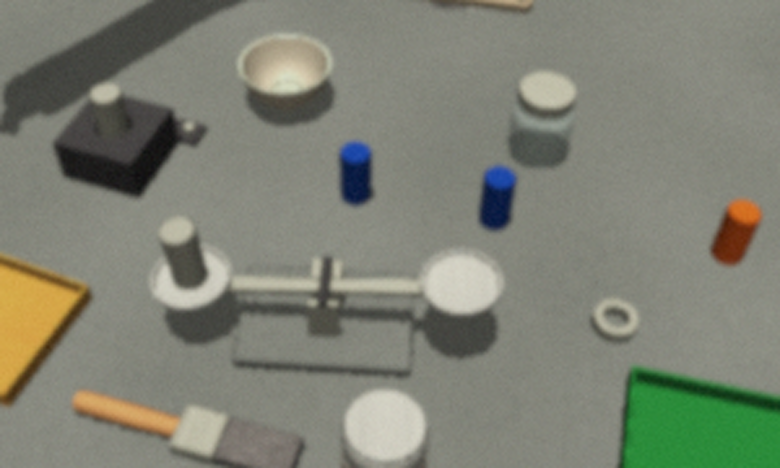

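View pics/t9.png

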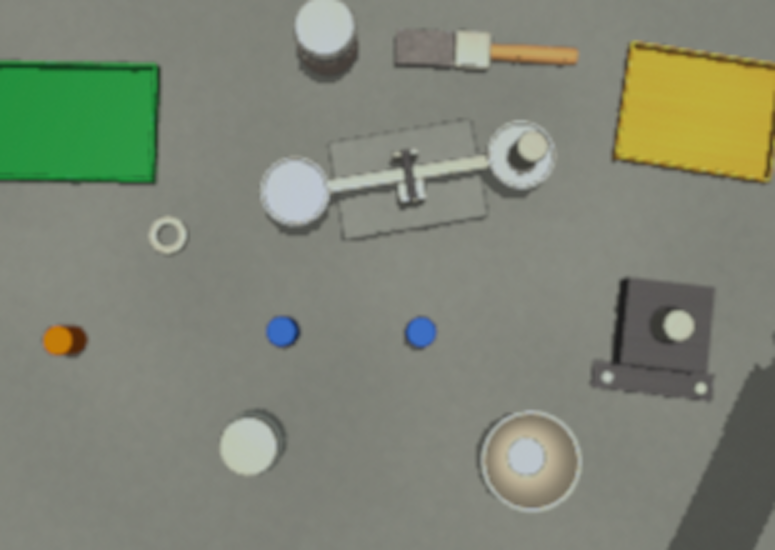

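View pics/t9c.png

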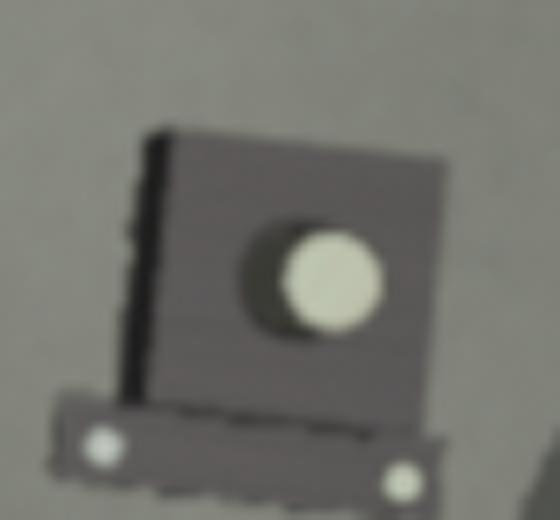

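```bash
python3 - <<'E'
from h import *
c=cam("t9.npz"); print(ray(c,441.4,240.0,.095))
from plant import env
s=env.sense(); print(s["time"],s["qd"].round(2))
print(env.close_job())
E
```

```text
[ 0.46038042 -0.30038467  0.095     ]
28.4 [-2.19 -0.59 -2.14  1.89 -0.56 -0.29 -0.29]
the job is handed in; nothing more can be done
None
```

I weighed both slugs on opposite pans. With the gripper clear, the near (+y) pan stayed down. The slug taken from between the two blue look-alikes is therefore the heavier; by wrist force it weighed about 4 N, against about 2.5 N for the other.

- **Pressing:** I lifted the heavier slug off slowly, lowered it into the pocket and felt the pad about 18 mm below the mouth. I pressed it at about 8–9 N for about 1.5 s, pushing the pad about 3 mm down, short of its 5.5 mm stop. Then I eased off, let go and backed away.
- **Last checks:**
  - The heavier slug stands in the pocket; its top measured at (0.460, -0.300), within 2 mm of the bore centre.
  - The lighter slug stands on its pan, which is now down.
  - The other objects in view look undisturbed, and the robot touches nothing.
  - The job was handed in at 28.4 s.
- **What disagreed:**
  - The tool drifted up to about 10 mm on fast descents; I corrected it before each grasp.
  - Side forces reached about 3.7 N during the press, so a little of the push may have gone into the bore wall.
  - The arm still had slight residual motion, about 2 degrees/s, at hand-in, well clear of everything.

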